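Load the camera test box and switch it on

ROBOT

A 6-joint arm with a two-finger parallel gripper is mounted at the origin on a cart in front of the work surface, level with it; the furniture and walls round the work are solid. World frame = base frame: x ahead of the robot, y to its left, z up, the work surface at z = 0. Lengths are in mm, angles in degrees, forces in N, time in s.
With the tool pointing down it reaches from about 250 to 800 mm from the base axis. Payload 3.9 kg.
Tool frame: the origin (TCP) lies midway between the tips of the shut fingers; the grasp point (between the pads) lies 19 mm behind it; z points along the fingers, x is the direction in which the jaws open and shut, and the axes are right-handed (so a half turn about z gives the same grasp; the last joint's range is limited). The gripper opens to 85 mm and grips with 20 to 120 N. Pads are 22 mm wide; open, the fingers measure 114 mm over their backs; the gripper's body (76 mm by 85 mm) begins 54 mm behind the grasp point. The pads swing forward as they close: fully open they stand 13 mm farther back than shut.
Start: joints at [-69.786, 14.897, -7.913, 67.191, 0, 90], TCP at [181.396, -492.657, 231.304] pointing down, gripper open.
Joint ranges: [-159.42, 159.42], [-47.68, 98.78], [-73.54, 78.23], [-108.79, 121.32], [-90, 84.71], [-180, 180]. Speed limits (degrees/s): [147.25, 147.25, 180, 180, 180, 180].

INTERFACE

Orientations are given as a 3x3 rotation matrix whose columns are the frame's x, y, z axes.
In Python, from plant import ctrl gives the robot as it stands.
- The arm moves only by the tool apply_moves, never from a script. Its argument "motion" is one flat list of numbers, 5 for each row, row after row: the shift along the tool's x, y, z in cm, then the turn about the tool's z in rad, then the finger opening in cm, from 0 to 8.54. In form: [dx, dy, dz, turn, claw, dx, dy, dz, turn, claw, ...]. A call has 1 to 8 rows; each row shifts and turns the commanded pose from where the row before left it, along the tool's axes as they then stand; what a row does not reach is not made up. A row lasts 1/8 s, in which the tool goes at most 62.5 mm and 10.7 degrees, less where a joint would pass 70% of its speed; a pose out of reach is approached as far as the arm can. A call is refused whole if a number of a shift passes 6.25 or a number of a turn 0.188, either way. A call with a gripper value outside its range is refused whole. The fingers move at their own pace and stop on an object; "newtons" is the grip in N (left out, the last holds). Time passes only in rows, so rows that do not move let the fingers close. It gives the time, the measured TCP pose, the force and the opening at its end, in the units of the state.
- ctrl.state(): the state, without advancing time (a new reading comes with each control period).
- ctrl.get_image(name): name is "scene" or "top" or "wrist"; returns a dict with "color" (384x512x3 uint8, red, green, blue), "range_z" (384x512 float32, mm along the optical axis (not along the pixel's ray), 0 where there is no reading), "intrinsics" (3x3 intrinsics, pixels), "position" and "orientation" of the camera in the world. Camera axes: x right, y down, z forward; pixel columns grow to the right and rows downward; lengths in mm; the calibration is good to about 2 mm. The wrist camera is an equidistant fisheye: a pixel r from the principal point sees the ray r / f radians off the axis. A picture is of the moment at which its call begins.
- ctrl.job_done(): hands the job in, once; it reports no verdict.
The state is a dict: "t": time; "joint_positions": joint angles; "qvel": joint speeds; "effort": joint torques, N m; "tcp_pos": TCP position; "tcp_rot": TCP orientation; "ft_force": force on the tool from outside, world axes, zero at the start; "wrist_torque": the same for the moment, N m; "grip_width": opening from 0.0 (shut) to 1.0 (fully open).
Only numpy, scipy, OpenCV 4.12 (cv2) and the standard library are available. Lean on these libraries where they do the work, as an engineer would, in place of code of your own. Each camera call takes 0.05 s, during which the arm holds its last target.

TASK

Test the camera module that stands in the aluminium stand: lift it out by its two ends, set it down on the open bench and let go, then take it by its two broad faces and stand it upright on the yellow nest in the bay of the open test box. Then lower the blue lid until it is fully closed, and last slide the orange switch in its recessed slot with a fingertip all the way to the end with the green dot. Leave everything else on the bench where it is.

Things in the scene. Friction and masses are not known exactly. Their poses are not given: they have to be found in the camera images.
- module: The camera module to be tested (body, origin at the centre of its underside): a black-rimmed upright block with a light grey face. Grasp it by its centre point, listed next. The bench between the stand and the test box is free for setting it down (about 0.43 m ahead of the robot's base axis and 0.02 to 0.03 m to its right).
- module_center (a point): Centre of that camera module, half-way up. Solid body 21 mm thick along its x, 52 mm wide along its y, 52 mm tall along its z (thin trim sticks out up to 2 mm further); about 50 g. It starts upright in the stand, centre 34 mm above the bench.
- stand: Aluminium stand, fixed, origin under its centre. Base 70 (x) x 44 (y) mm and 8 mm thick carries the module; two upright plates, 44 mm along y, 5 mm thick, inner faces at x = +-14 mm, 62 mm high, cover its broad faces to 2 mm above its top; its two ends (+-y) stand out 4 mm past plates and base, free to grip.
- test_box: Camera test box, fixed, 124 (x) x 126 (y) mm. Origin under the centre of its bay, at bench height. Bay: grey, open-topped, outer 124 x 72 mm, walls 5 mm thick and 64 mm high, inner space 114 mm along x and 62 mm along y (no room for fingers at the module's ends), floor 6 mm above the bench.
- slot (a point): Centre of the switch slot at the level of the white deck face, 40 mm above the bench; axes as the test box's. The control deck fills the box's right side (-y) beside the bay. Slot: 72 mm along x, 34 mm along y, 7 mm deep. A red dot lies past its -x end (off), a green dot past its +x end (on).
- nest (a point): Centre of the yellow nest on the bay's floor, 6 mm above the bench, 12 mm to -x of the bay's centre; axes as the test box's. The module stands here with its 52 mm width along y (either way round) between two black ribs 8 mm high that run along y, 30 mm apart (inner faces), 6 mm thick.
- test_lid (a joint): Angle of the blue lid (rad): 0 closed, about 1.8 at the start (open, leaning back, away from the robot). Hinge along y at the bay's far (+x) rim. Stiff hinge: it stays where it is left; about 0.12 N m turns it.
- lid_hinge (a point): Mid-point of the lid's hinge line, 67 mm above the bench, 61 mm to +x of the bay's centre.
- lid_edge (a point): Middle of the lid's free edge, 124 mm from the hinge, halfway through its thickness. Lid 72 mm wide, 6 mm thick, flat; a 30 mm wide black lip sticks out 7 mm beyond this edge. When closed its top is 70.5 mm above the bench.
- switch (a joint): Position of the orange slide switch (m): 0 off, 0.014 on (its end stop), about 0 to 0.002 at the start; grows along the test box's +x, toward the green dot. About 1.2 N moves it; it stays where it is left.
- switch_top (a point): Centre of the top of the orange switch thumb: 12 mm long along the slot (x), 20 mm wide (y), its top 1.3 mm below the white deck face and 5.5 mm above the slot's floor. At the start 42 mm of free slot lies behind it (-x side) for a fingertip to enter.
- driver_red: Bystander, to be left alone: red-handled screwdriver, 172 mm long. Origin at the centre of its underside. Lies at the right of the stand, along x.
- driver_green: Bystander, to be left alone: green-handled screwdriver, 152 mm long. Origin at the centre of its underside. Lies right of the red one, along x.
- adapter_block: Bystander, to be left alone: black plug adapter block, 48x58x40 mm, behind the test box. Origin at the centre of its underside.

How it is judged:
By the outcome, as a careful person would: the job done as asked, in the order asked, and still so for the second after the job is handed in, with the robot touching nothing.
It also fails if it takes over 64 s, if anything falls off the work surface, if the arm or the gripper's body presses on something with over 40 N, if the wrist force passes 120 N, or if a joint passes its speed limit or range.

## Working session

There is one attempt and no reset: what is moved stays moved. The work goes in short steps, Python scripts to look and compute and a tool call to move; the robot and the scene stay as the last step left them, time stands still between calls to the robot, and variables do not carry over. Pictures are saved under pics/ and viewed, and the job is handed in when it is done.

Besides the shell and the picture viewer there is one more tool, called after "Emit:" by a JSON object that holds its "method" and its "body". apply_moves: Moves the arm, as the interface text tells. Its arguments: {"type":"object","properties":{"motion":{"type":"array"},"newtons":{"type":"number"}},"required":["motion"]}

```bash
ls; mkdir -p pics
python3 - <<'E'
from plant import ctrl
import cv2, numpy as np
s=ctrl.state(); print(s)
for n in ["scene","top"]:
    d=ctrl.get_image(n); np.savez(f"pics/{n}0.npz",**d)
    cv2.imwrite(f"pics/{n}0.png",cv2.resize(d["color"][:,:,::-1],(768,576),interpolation=cv2.INTER_CUBIC))
    print(n,d["position"],d["orientation"],d["intrinsics"])
E
```

```text
pics
{'t': 0.0, 'joint_positions': array([-6.97859135e+01,  1.49381637e+01, -7.98582297e+00,  6.71896637e+01,
        3.68200292e-04,  8.99986629e+01]), 'qvel': array([-0.03691069, -0.04089437, -0.00942102, -0.02494006,  0.06180188,
        0.00238495]), 'effort': array([-1.30515848e-03, -4.05683398e+01,  2.53919703e+01,  1.86383125e-02,
       -5.19254024e-05, -4.39397127e-06]), 'tcp_pos': array([ 181.17080254, -492.02853624,  230.44222807]), 'tcp_rot': array([[ 3.45550142e-01, -9.38400041e-01, -6.79351165e-04],
       [-9.38398191e-01, -3.45550810e-01,  1.86362097e-03],
       [-1.98357234e-03, -6.47258592e-06, -9.99998033e-01]]), 'ft_force': array([ 0.53331693,  0.22182847, -0.2457833 ]), 'wrist_torque': array([ 0.02207001,  0.01176027, -0.01492614]), 'grip_width': 0.9993449870016142}
scene [-193.00224993  715.9979231   650.92009339] [[-0.73383927 -0.34110002  0.58747826]
 [-0.67907329  0.34488539 -0.64800736]
 [ 0.01842266 -0.87447404 -0.48472235]] [[467.03782566   0.         251.76896949]
 [  0.         467.03782566 188.67661655]
 [  0.           0.           1.        ]]
top [ 381.16811457  -68.66156651 1132.40595503] [[-0.02618764 -0.99186973  0.12453374]
 [-0.99914018  0.02997572  0.02864193]
 [-0.03214206 -0.1236766  -0.99180189]] [[448.56499196   0.         249.161404  ]
 [  0.         448.56499196 185.43587557]
 [  0.           0.           1.        ]]
```

View pics/top0.png

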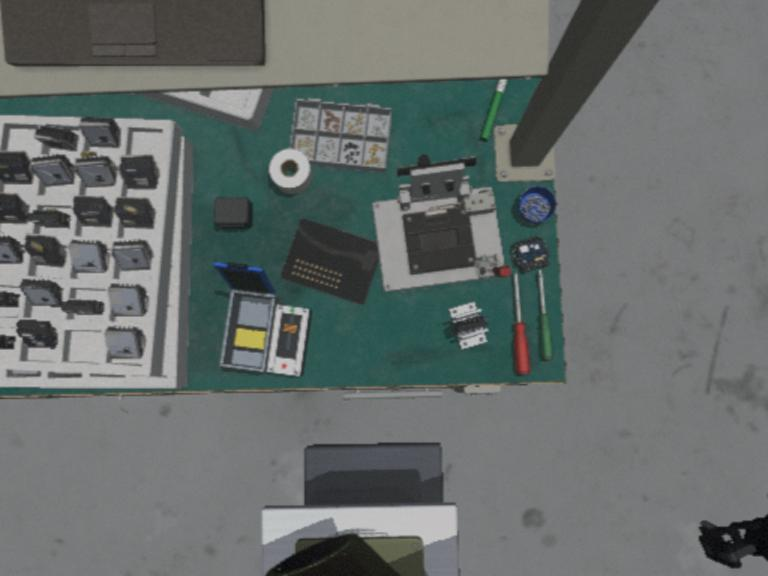

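View pics/scene0.png

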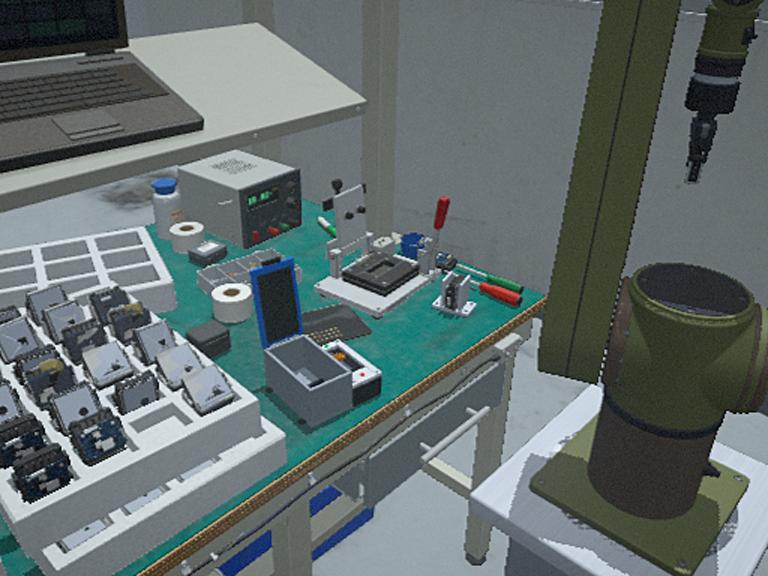

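The top view shows the test box around (262,330), with its blue lid leaning back at (245,277). The stand with the module is at (468,326), and the drivers are at (520,330) and (543,320). I'll zoom in and measure these.

```bash
cat > h.py <<'E'
import numpy as np, cv2
def load(n): return dict(np.load(f"pics/{n}.npz"))
def world(d,mask=None):
    K=d["intrinsics"];z=d["range_z"].astype(float)
    v,u=np.mgrid[0:z.shape[0],0:z.shape[1]]
    p=np.stack([(u-K[0,2])/K[0,0]*z,(v-K[1,2])/K[1,1]*z,z],-1)
    return p@d["orientation"].T+d["position"]
def onplane(d,u,v,h):
    K=d["intrinsics"];r=d["orientation"]@np.array([(u-K[0,2])/K[0,0],(v-K[1,2])/K[1,1],1])
    return d["position"]+r*(h-d["position"][2])/r[2]
def proj(d,P):
    K=d["intrinsics"];q=(np.atleast_2d(P)-d["position"])@d["orientation"]
    return q[:,:2]/q[:,2:]*K[0,0]+K[:2,2]
def crop(d,u0,v0,u1,v1,s,name,draw=()):
    im=cv2.resize(d["color"][v0:v1,u0:u1,::-1],None,fx=s,fy=s,interpolation=cv2.INTER_CUBIC)
    for P in draw:
        q=((proj(d,P)-[u0,v0]+.5)*s).astype(int)
        cv2.polylines(im,[q.reshape(-1,1,2)],True,(255,0,255),1)
    cv2.imwrite(f"pics/{name}.png",im)
E
python3 - <<'E'
from h import *
d=load("top0")
crop(d,280,180,380,260,7,"stand_t"); crop(d,135,165,220,255,6.6,"box_t")
W=world(d)
np.set_printoptions(precision=0,suppress=True,linewidth=220)
print(W[205:232:2,298:328:2,2])
print(W[170:252:4,140:212:4,2])
print(onplane(d,312,217,0),onplane(d,166,220,0))
e=load("scene0")
crop(e,280,170,360,220,9,"stand_s"); crop(e,155,160,265,290,4.5,"box_s")
E
```

```text
[[-1. -0.  9.  4.  4.  8.  6.  8.  9.  9.  3. -3.  2. -2.  1.]
 [-1.  6. 11. 11.  9. 11.  8. 11.  8. 62. 67. 62. -2. -0. -2.]
 [-1.  3.  6.  5. 11. 60. 65. 63. 65. 35. 10.  5.  3. -5.  2.]
 [ 2. -1.  9. 59. 60. 62. 20.  8. 47. 51. 48. 50. 38.  2.  3.]
 [ 2.  4. 12.  7. 46. 47. 46. 49. 48. 61. 51. 59. 60. 49.  3.]
 [-0.  1.  2. 43. 46. 48. 55. 53. 55. 62. 57. 59. 61. 43.  1.]
 [ 5.  2. 45. 56. 63. 60. 58. 59. 55. 59. 59. 59. 61. 54.  1.]
 [ 2. -2. 37. 52. 56. 58. 58. 57. 57. 55. 51. 10. -3. 61. -0.]
 [-1.  2.  3. 50. 59. 57. 54. 14.  6. 59. 63. 64. 64.  1. -2.]
 [-2. -1. -1. -2.  9.  8. 63. 62. 62. 60.  8.  7. 12. -2.  2.]
 [ 0.  1. -2. -1. 22. 63. 51.  8. 12.  5.  9. 10. 13. -3.  1.]
 [ 0. -0. -2.  3.  9. 11.  9. 10.  9.  5. 10.  4.  9. 10.  0.]
 [-2.  1.  2.  2. -2.  9.  8. 10.  7.  9.  8. -0. -3.  3. -1.]
 [ 3.  3. -2.  1.  5.  5. 11.  5.  1. -2.  1.  3.  1. -1. -1.]]
[[  -1.    3.    5.   -0.    1.   -1.    3.   -2.   -2.    1.    3.    7.   -0.   16.    8.   13.    8.   11.]
 [   3.    2.    3.    0.   -0.    3.    2.   -3.    2.   -2.   -1.   -0.    3.   11.   13.   11.   14.   
[... 1451 characters left out ...]
  2.   -1.   -1.   45.   10.    7.    7.    9.    5.    8.   42.   39.   32.   33.   34.   37.   13.    2.]
 [   2.    3.   61.   45.    6.    7.    7.    7.   14.   60.   41.   37.   34.   37.   32.   40.    3.    1.]
 [   2.   -1.   64.   34.    3.    9.    8.   10.    5.   65.   39.   41.   41.   33.   38.   42.    3.    1.]
 [  -1.    1.   62.   38.    6.    8.    5.    8.    5.   63.   38.   40.   40.   44.   41.   37.    2.    1.]
 [  -2.   -2.   -2.    2.    2.   -1.   60.   66.   65.   65.   43.   41.   42.   37.   41.   41.    1.    1.]
 [  -1.    3.    1.    3.   -0.    0.   -1.   -0.    1.    0.    2.    2.    2.   -1.   -2.   34.    2.    1.]]
[ 439. -192.    0.] [441. 177.   0.]
```

View pics/stand_t.png

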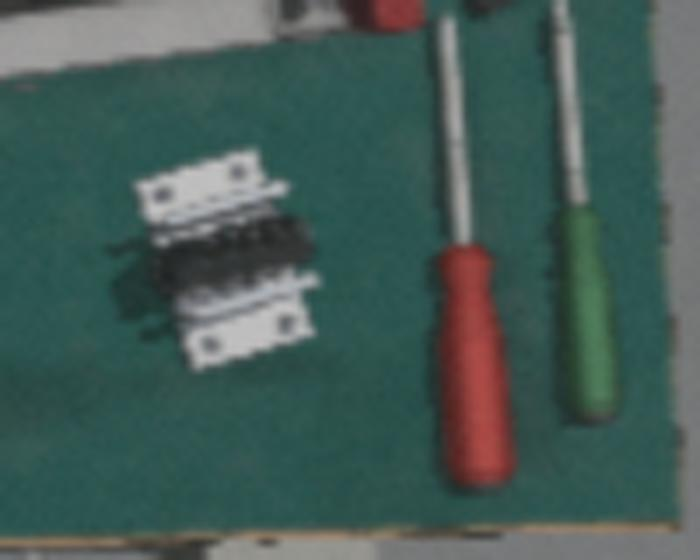

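View pics/box_t.png

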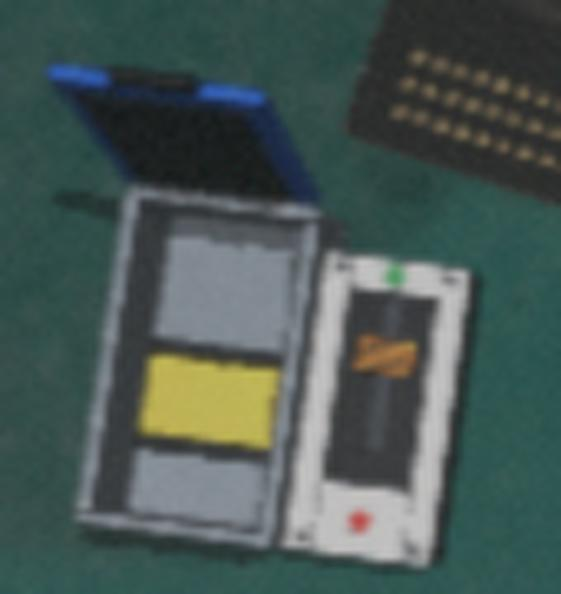

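View pics/stand_s.png

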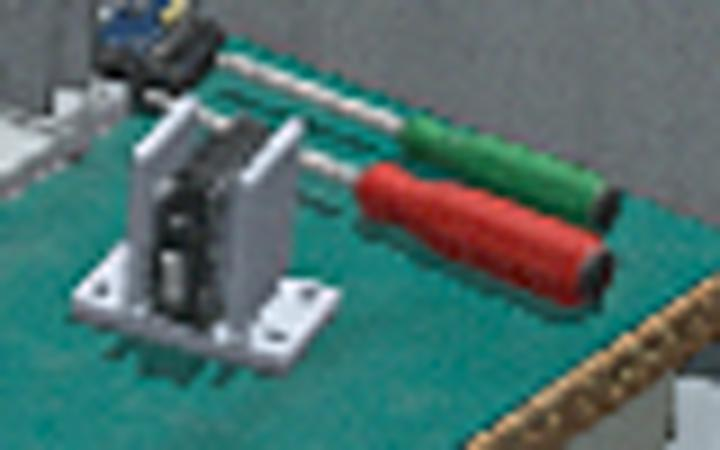

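View pics/box_s.png

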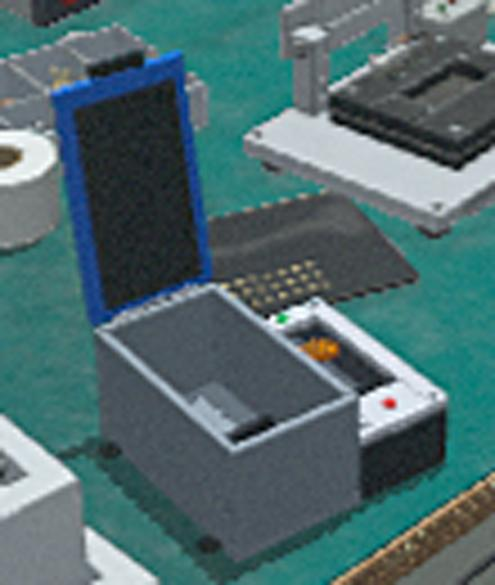

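```bash
cat > fit.py <<'E'
from h import *
from scipy.optimize import least_squares
t=load("top0");s=load("scene0")
T=lambda u,v,sc,o:np.array([u,v])/sc-0.5+0+np.array(o)
def fit(obs,x0):
    # cam shift: allow common xy offset per camera? report residuals
    def f(p):
        c,sn=np.cos(p[2]),np.sin(p[2]);r=[]
        for d,L,px in obs:
            W=np.array([p[0]+c*L[0]-sn*L[1],p[1]+sn*L[0]+c*L[1],L[2]])
            r+=list(proj(d,W)[0]-px)
        return np.array(r)
    k=least_squares(f,x0,loss="soft_l1");return k.x,f(k.x).reshape(-1,2)
bt=lambda u,v:T(u,v,6.6,(135,165)); bs=lambda u,v:T(u,v,4.5,(155,160))
st=lambda u,v:T(u,v,7,(280,180)); ss=lambda u,v:T(u,v,9,(280,170))
box_t=[(t,(-62,36,64),bt(78,522)),(t,(-62,-36,64),bt(275,549)),(t,(62,36,64),bt(128,188)),(t,(62,-36,64),bt(325,212)),(t,(62,-90,40),bt(471,268)),(t,(-62,-90,40),bt(432,567))]
box_s=[(s,(-62,36,64),bs(233,450)),(s,(-62,-36,64),bs(358,398)),(s,(62,36,64),bs(95,325)),(s,(-62,-90,40),bs(445,405)),(s,(62,-90,40),bs(315,298))]
sta_t=[(t,(35,22,8),st(135,183)),(t,(35,-22,8),st(257,150)),(t,(-35,-22,8),st(314,335)),(t,(-35,22,8),st(195,370))]
sta_s=[(s,(35,22,8),ss(73,292)),(s,(-35,22,8),ss(275,365)),(s,(-35,-22,8),ss(343,293)),(s,(19,22,62),ss(137,155)),(s,(19,-22,62),ss(195,98)),(s,(-19,22,62),ss(247,180)),(s,(-19,-22,62),ss(303,122))]
np.set_printoptions(precision=2,suppress=True)
for nm,a,b,x0 in(("box",box_t,box_s,(440,160,-.15)),("stand",sta_t,sta_s,(440,-190,.2))):
    for o in (a,b,a+b):
        x,r=fit(o,x0);print(nm,x,np.degrees(x[2]),r.tolist() if o is not a+b else '',np.abs(r).mean())
E
python3 fit.py
```

```text
box [437.6  166.03  -0.15] -8.83495755562527 [[-0.17760205000882934, 0.5874386841977923], [-0.27588096045741395, 0.408882560610607], [0.20262175707384245, -0.2038230364821345], [-0.2761412272940049, -0.14383982814047158], [1.0087577632353657, -4.930123323824262], [-0.1921769879301678, 0.4203560798600847]] 0.7356370215929147
box [436.42 170.49  -0.2 ] -11.420592892348731 [[-1.53702966115776, 0.8639753447051817], [0.21979451118821203, 0.43858969883029886], [0.3093584216927354, 0.0020751761817336956], [1.3660972310722457, -0.518342475251643], [-0.5005281762544485, -2.497278120133842]] 0.8253068816468101
box [437.73 167.72  -0.18] -10.042776098139768 [[-1.3638447084056793, 0.15617833385510949], [-1.5728407376031726, 0.6149164122155639], [0.0917604168982109, -0.47392448809625876], [-0.4878413330173146, 0.207175564480508], [0.7337771999726499, -4.127302870217363], [-1.5358052458190343, 1.0929618086280755], [-0.10476777192866393, -0.0685948011932851], [1.0478634907382798, -0.82447936404958], [0.5015201348629432, -0.3405693501566702], [1.7288719064069369, -2.022809666640711], [-1.07618080230
[... 525 characters left out ...]
[-0.14331368738618266, -0.6872031277862618], [-0.05656811770290915, 0.5777720750890865], [0.7244502707951597, 0.2693202936493435]] 0.44339770672691664
stand [ 439.23 -188.39    0.24] 13.586398940168152 [[-0.14772827391664123, -0.1814678446840503], [-0.625968958675287, -0.07338522426343275], [-0.9062772872284768, 0.584859538425377], [-0.992205491413813, 0.2295421864115781], [-0.05697767108330254, -0.3575948094743069], [1.4037458815741388, -1.5444252875964821], [0.14465060005710484, -0.785326877712464], [-0.5527204485758261, -1.1464187737227292], [-0.22225401252541133, -1.4630856605140252], [0.4960509391917185, -0.31439930986761055], [0.776698957486019, -0.7019202911140212]] 0.6230774693415371
```

The box fit gives about (437.6, 166, -8.8°) and the stand about (439.5, -190, 14.7°). I'll move above the stand and refine with the wrist camera.

```bash
cat > plan.py <<'E'
import sys
from plant import ctrl
import numpy as np
# usage: plan.py x y z [worldangle of tool x deg]
s=ctrl.state();R=s["tcp_rot"];p=s["tcp_pos"]
a=np.degrees(np.arctan2(R[1,0],R[0,0]))
print("t %.2f pos %s ang %.2f F %s grip %.1f mm j %s"%(s["t"],p.round(1),a,s["ft_force"].round(1),s["grip_width"]*85.4,s["joint_positions"].round(0)))
if len(sys.argv)>3:
    T=np.array([float(v) for v in sys.argv[1:4]]);b=float(sys.argv[4]) if len(sys.argv)>4 else a
    turn=np.radians((a-b+180)%360-180)
    br=np.radians(b);x=np.array([np.cos(br),np.sin(br),0]);y=np.array([x[1],-x[0],0])
    d=(T-p)/10
    print("turn %.4f rad (%d rows) then cm dx %.2f dy %.2f dz %.2f"%(turn,np.ceil(abs(turn)/.185),d@x,d@y,-d[2]))
E
python3 plan.py 430 -188 190 -75.3
```

```text
t 0.10 pos [ 181.2 -492.1  230.5] ang -69.79 F [-0.7 -0.1 -0.8] grip 85.6 mm j [-70.  15.  -8.  67.   0.  90.]
turn 0.0962 rad (1 rows) then cm dx -23.10 dy -31.78 dz 4.05
```

Emit:
{"method": "apply_moves", "body": {"motion": [0,0,0,0.096,8.5,-3.8,-5.3,0.2,0,8.5,-3.8,-5.3,0.2,0,8.5,-3.8,-5.3,0.2,0,8.5,-3.9,-5.3,0.2,0,8.5,-3.9,-5.3,1.6,0,8.5,-3.9,-5.3,1.6,0,8.5,0,0,0,0,8.5], "newtons": 30}}

```text
t: 1.1
tcp_pos: [417.7, -201.7, 192.7]
tcp_rot: [[0.261, -0.965, -0.002], [-0.965, -0.261, 0.002], [-0.002, 0.001, -1.0]]
ft_force: [-0.6, -0.9, -0.0]
grip_width: 0.992
```

Run:
```python
from plant import ctrl
from h import *
d=ctrl.get_image("wrist");np.savez("pics/w1.npz",**d);s=ctrl.state()
cv2.imwrite("pics/w1.png",cv2.resize(d["color"][:,:,::-1],(768,576),interpolation=cv2.INTER_CUBIC))
print(d["intrinsics"],d["position"],d["orientation"],s["tcp_pos"],s["tcp_rot"],s["t"])
```

```text
[[297.31863964   0.         255.0980903 ]
 [  0.         297.31863964 192.28884084]
 [  0.           0.           1.        ]] [ 487.69108183 -183.34749247  334.82015891] [[ 0.26195029 -0.92608815 -0.27155622]
 [-0.96507465 -0.25241439 -0.07012768]
 [-0.00360029  0.28044199 -0.95986422]] [ 416.74885215 -203.47522069  193.25491068] [[ 2.58425322e-01 -9.66028802e-01 -2.16957754e-03]
 [-9.66030563e-01 -2.58427144e-01  6.01456835e-04]
 [-1.14170235e-03  1.94044654e-03 -9.99997466e-01]] 1.15
```

View pics/w1.png

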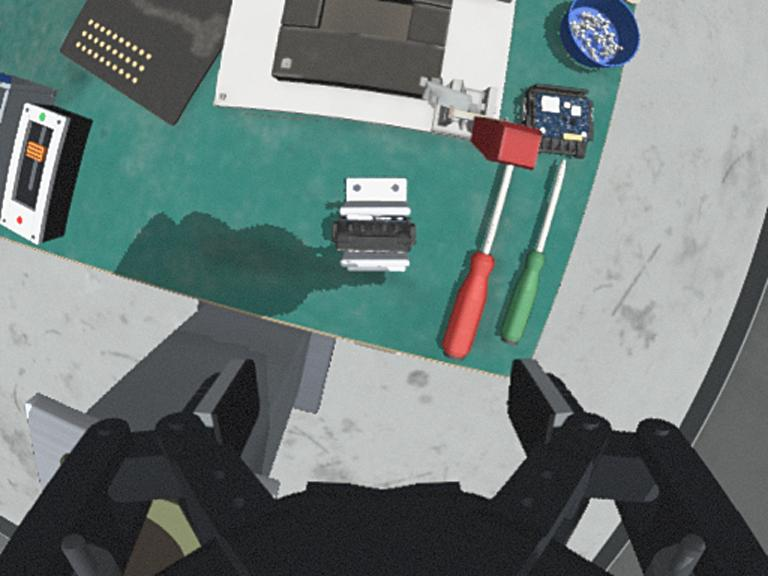

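```bash
cat >> h.py <<'E'
_proj0=proj
def proj(d,P):
    if abs(d["intrinsics"][0,0]-297.3)>2: return _proj0(d,P)
    K=d["intrinsics"];q=(np.atleast_2d(P)-d["position"])@d["orientation"]
    rr=np.hypot(q[:,0],q[:,1]);th=np.arctan2(rr,q[:,2])
    return q[:,:2]/rr[:,None]*(th*K[0,0])[:,None]+K[:2,2]
def ray(d,u,v):
    K=d["intrinsics"];x=np.array([u,v])-K[:2,2];r=np.hypot(*x);th=r/K[0,0]
    return d["orientation"]@np.array([*(x/max(r,1e-9)*np.sin(th)),np.cos(th)])
def wplane(d,u,v,h):
    r=ray(d,u,v);return d["position"]+r*(h-d["position"][2])/r[2]
E
python3 - <<'E'
from h import *
d=load("w1")
crop(d,215,110,285,190,7.5,"w1s"); crop(d,0,45,65,165,5,"w1b")
E
```

```text
(no output)
```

View pics/w1s.png

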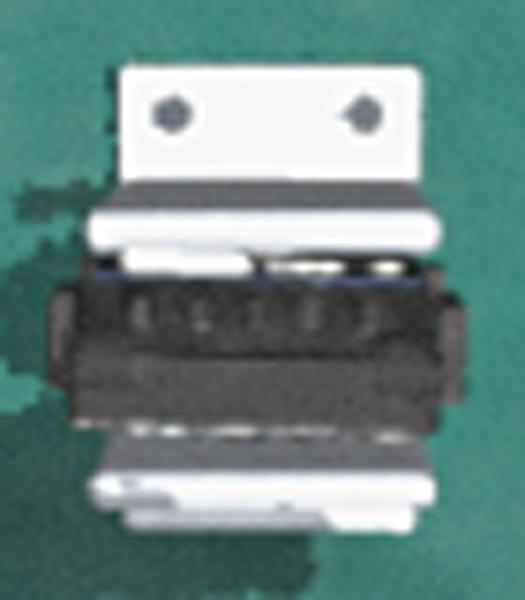

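```bash
cat > f2.py <<'E'
from h import *
import fit as F
w=load("w1")
ws=lambda u,v:np.array([u,v])/7.5-.5+np.array([215,110])
obs=[(w,(35,22,8),ws(118,64)),(w,(35,-22,8),ws(421,64)),(w,(19,22,62),ws(88,210)),(w,(19,-22,62),ws(440,210)),(w,(14,22,62),ws(88,250)),(w,(14,-22,62),ws(440,250)),(w,(-14,22,62),ws(90,473)),(w,(-14,-22,62),ws(436,472)),(w,(-19,22,62),ws(90,507)),(w,(-19,-22,62),ws(436,507))]
F.proj=proj
x,r=F.fit(obs,(440,-190,.25));print(x,np.degrees(x[2]));print(r)
E
python3 f2.py | tail -11; python3 plan.py
```

```text
[ 441.54 -189.5     0.26] 15.119437921054326
[[ 0.19  0.03]
 [ 0.14 -0.02]
 [-0.63 -0.09]
 [ 0.3  -0.13]
 [-0.55 -0.06]
 [ 0.24 -0.08]
 [-0.25 -0.26]
 [ 0.36 -0.07]
 [-0.13  0.37]
 [ 0.28  0.43]]
t 1.15 pos [ 416.7 -203.5  193.3] ang -75.02 F [ 0.   0.5 -1. ] grip 85.5 mm j [-26.  10. -20.  60.  -0. 139.]
```

View pics/w1b.png

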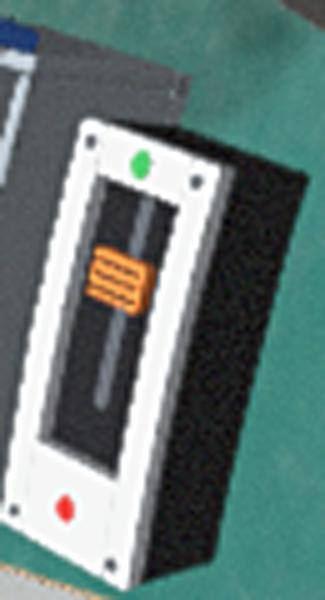

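The wrist view shows the stand centred near (377,225). The fit is (441.5, -189.5, 15.1°), with residuals under 0.7 px. I'll move over it.

```bash
python3 plan.py 441 -189.3 110 -74.9
```

```text
t 1.15 pos [ 416.7 -203.5  193.3] ang -75.02 F [ 0.   0.5 -1. ] grip 85.5 mm j [-26.  10. -20.  60.  -0. 139.]
turn -0.0022 rad (1 rows) then cm dx -0.74 dy -2.71 dz 8.33
```

Emit:
{"method": "apply_moves", "body": {"motion": [-0.4,-1.4,2,0,8.5,-0.34,-1.3,3,0,8.5,0,0,3.3,0,8.5,0,0,0,0,8.5,0,0,0,0,8.5]}}

```text
t: 1.78
tcp_pos: [440.8, -192.4, 112.1]
tcp_rot: [[0.252, -0.968, 0.001], [-0.968, -0.252, -0.001], [0.001, -0.001, -1.0]]
ft_force: [-0.1, 0.0, 0.4]
grip_width: 0.998
```

```bash
python3 plan.py 441.3 -189.3 15 -74.9
cat > snap.py <<'E'
import sys
from plant import ctrl
from h import *
d=ctrl.get_image(sys.argv[1]);np.savez(f"pics/{sys.argv[2]}.npz",**d)
cv2.imwrite(f"pics/{sys.argv[2]}.png",cv2.resize(d["color"][:,:,::-1],(768,576),interpolation=cv2.INTER_CUBIC))
E
python3 snap.py wrist w2
```

```text
t 1.77 pos [ 440.8 -192.4  112.1] ang -75.39 F [-0.1  0.   0.4] grip 85.3 mm j [-24.  16. -26.  48.  -0. 142.]
turn -0.0086 rad (1 rows) then cm dx -0.29 dy -0.13 dz 9.71
```

View pics/w2.png

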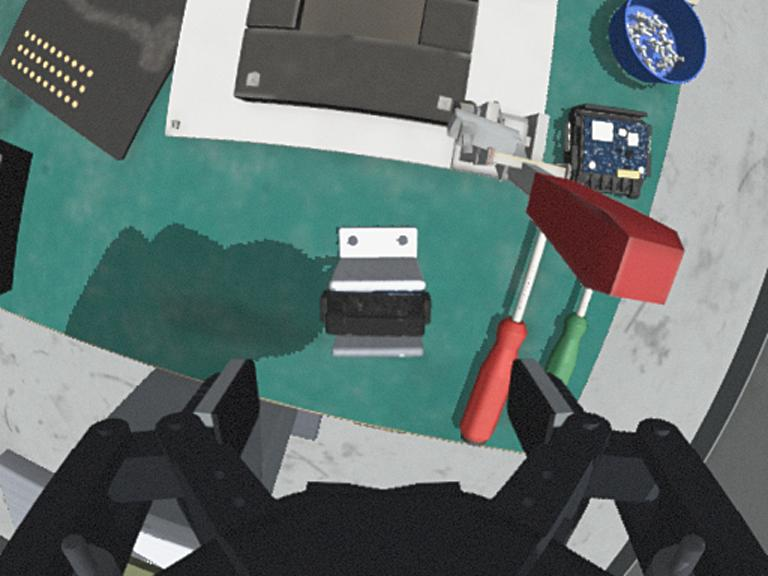

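Run:
```python
from h import *
for n in("top0","scene0"):
    d=load(n);W=world(d);c=d["color"].astype(int)
    m=(c[...,0]>110)&(c[...,1]<60)&(c[...,2]<70)&(W[...,2]>25)&(W[...,0]>450)&(W[...,1]<-150)
    P=W[m];print(n,len(P),P.min(0),P.max(0))
    o=np.argsort(P[:,2]);print(P[o[::max(1,len(o)//12)]].round(0).tolist())
d=load("w1");K=d["intrinsics"];print(d["range_z"][170:175:2,245:260:4])
# camera axis check
d=load("w2");print(d["position"])
```

```text
top0 21 [ 499.80153651 -232.1664876   179.34324399] [ 509.00249808 -221.24677307  187.88140227]
[[509.0, -229.0, 179.0], [502.0, -228.0, 180.0], [503.0, -224.0, 180.0], [500.0, -228.0, 181.0], [500.0, -224.0, 181.0], [507.0, -228.0, 182.0], [506.0, -226.0, 183.0], [500.0, -230.0, 183.0], [504.0, -232.0, 183.0], [509.0, -224.0, 183.0], [506.0, -230.0, 183.0], [502.0, -226.0, 184.0], [500.0, -225.0, 185.0], [502.0, -221.0, 185.0], [508.0, -221.0, 185.0], [504.0, -225.0, 186.0], [508.0, -230.0, 186.0], [508.0, -226.0, 186.0], [506.0, -221.0, 186.0], [504.0, -227.0, 187.0], [501.0, -229.0, 188.0]]
scene0 3 [ 497.99208989 -226.6722419   178.98699402] [ 503.84177037 -214.9614212   181.19101875]
[[499.0, -227.0, 179.0], [504.0, -215.0, 181.0], [498.0, -220.0, 181.0]]
[[290.33563 291.25977 291.84506 291.99872]
 [284.07043 283.7529  283.81976 282.36526]
 [279.44293 278.93716 279.09665 279.51007]]
[ 510.56501603 -174.3914897   254.3938053 ]
```

The red clamp lever, top at about (505,-226,183), passes within roughly 5 mm of the gripper body. I'll bias the grasp 3 mm toward the robot and descend in stages.

```bash
for i in 1 2 3; do python3 plan.py 438.6 -190 18 -74.9;done
```

```text
t 1.82 pos [ 441.4 -192.5  112.6] ang -75.37 F [ 0.5  0.5 -0.3] grip 85.2 mm j [-24.  16. -26.  48.  -0. 142.]
turn -0.0083 rad (1 rows) then cm dx -0.31 dy 0.21 dz 9.46
t 1.82 pos [ 441.4 -192.5  112.6] ang -75.37 F [ 0.5  0.5 -0.3] grip 85.2 mm j [-24.  16. -26.  48.  -0. 142.]
turn -0.0083 rad (1 rows) then cm dx -0.31 dy 0.21 dz 9.46
t 1.82 pos [ 441.4 -192.5  112.6] ang -75.37 F [ 0.5  0.5 -0.3] grip 85.2 mm j [-24.  16. -26.  48.  -0. 142.]
turn -0.0083 rad (1 rows) then cm dx -0.31 dy 0.21 dz 9.46
```

Emit:
{"method": "apply_moves", "body": {"motion": [-0.2,0.3,1,-0.006,8.5,0,0,2,0,8.5,0,0,2,0,8.5,0,0,0,0,8.5]}}

```text
t: 2.33
tcp_pos: [436.0, -189.6, 60.2]
tcp_rot: [[0.26, -0.966, -0.003], [-0.966, -0.26, 0.001], [-0.002, 0.002, -1.0]]
ft_force: [0.1, 0.9, -0.3]
grip_width: 0.994
```

```bash
python3 plan.py 438.6 -190 18 -74.9;python3 snap.py scene s2
python3 - <<'E'
from h import *
d=load("s2");crop(d,240,80,400,220,5,"s2c")
E
```

```text
t 2.33 pos [ 436.  -189.6   60.2] ang -74.94 F [ 0.1  0.9 -0.3] grip 84.9 mm j [-23.  19. -31.  41.  -0. 141.]
turn -0.0007 rad (1 rows) then cm dx 0.11 dy -0.24 dz 4.22
```

View pics/s2c.png

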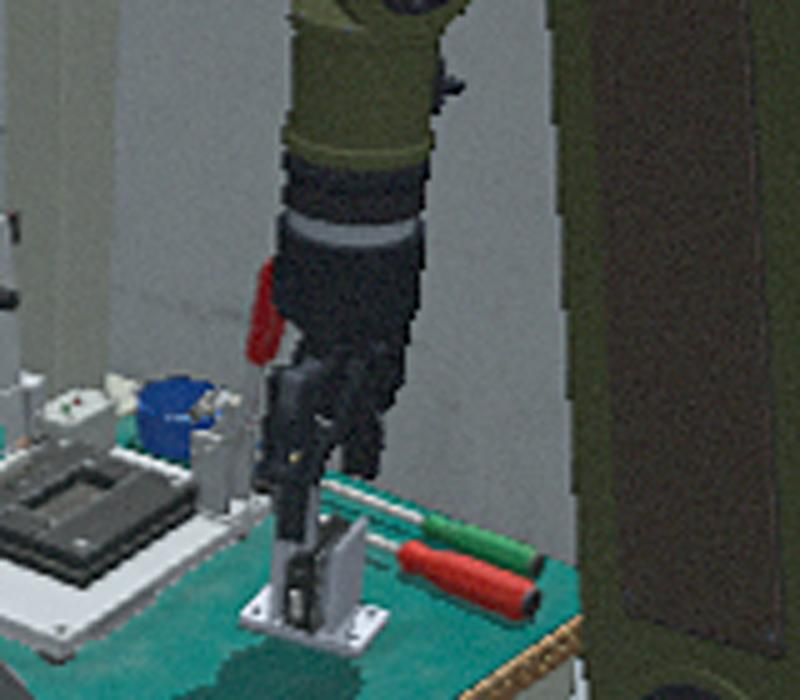

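Emit:
{"method": "apply_moves", "body": {"motion": [0,-0.1,1.4,0,8.5,0,0,1.4,0,8.5,0,0,1.4,0,8.5,0,0,0,0,8.5]}}

```text
t: 2.88
tcp_pos: [437.0, -189.2, 17.6]
tcp_rot: [[0.26, -0.966, -0.003], [-0.966, -0.26, 0.001], [-0.002, 0.003, -1.0]]
ft_force: [-0.6, 0.0, 0.2]
grip_width: 0.993
```

```bash
python3 plan.py 438.6 -190 18 -74.9;python3 snap.py wrist w3
```

```text
t 2.88 pos [ 437.  -189.2   17.6] ang -74.94 F [-0.6  0.   0.2] grip 84.8 mm j [-23.  22. -34.  34.   0. 142.]
turn -0.0007 rad (1 rows) then cm dx 0.12 dy -0.13 dz -0.04
```

View pics/w3.png

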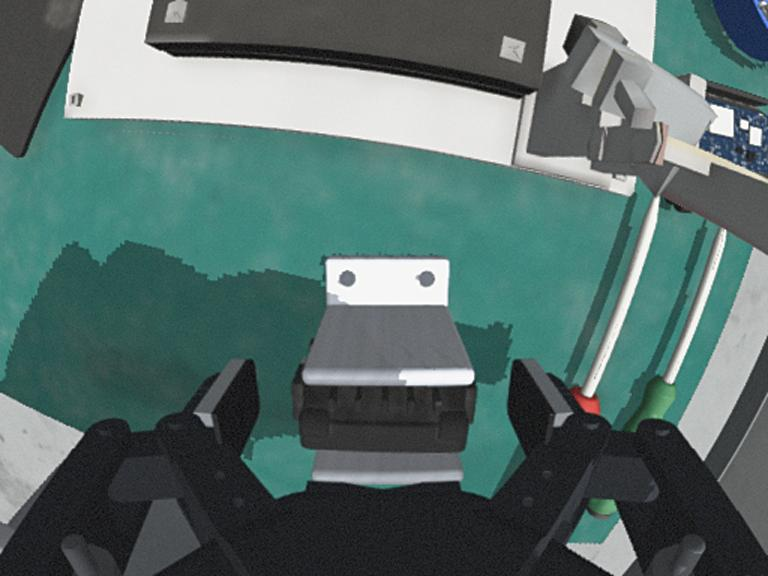

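The fingers straddle the module, with pads at (230,390) and (540,390) and the module's ends at (300,400) and (470,400), so it is well centred. I'll close.

Emit:
{"method": "apply_moves", "body": {"motion": [0.02,-0.08,0,0,6,0,0,0,0,5.5,0,0,0,0,4.5,0,0,0,0,4.5,0,0,0,0,4.5], "newtons": 30}}

```text
t: 3.55
tcp_pos: [439.9, -190.1, 19.7]
tcp_rot: [[0.26, -0.966, 0.001], [-0.966, -0.26, -0.0], [0.001, -0.001, -1.0]]
ft_force: [-0.5, 0.5, 5.4]
grip_width: 0.612
```

```bash
python3 plan.py 438.6 -190 18 -74.9;python3 snap.py wrist w4
```

```text
t 3.55 pos [ 439.9 -190.1   19.7] ang -74.94 F [-0.5  0.5  5.4] grip 52.3 mm j [-23.  22. -34.  34.   0. 142.]
turn -0.0008 rad (1 rows) then cm dx -0.04 dy 0.12 dz 0.17
```

View pics/w4.png

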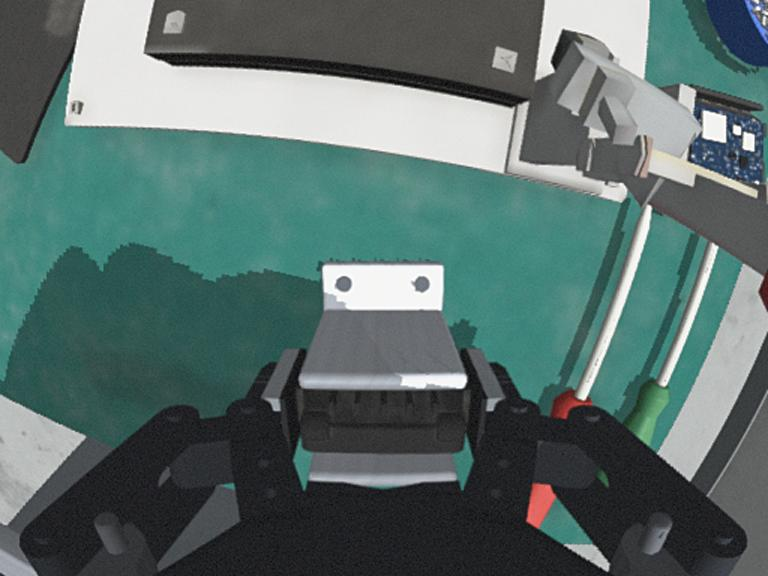

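The grip holds at 52.3 mm. I'll lift straight up.

Emit:
{"method": "apply_moves", "body": {"motion": [0,0,-0.8,0,4.5,0,0,-1.2,0,4.5,0,0,-1.5,0,4.5,0,0,-2,0,4.5,0,0,-2,0,4.5,0,0,-1.5,0,4.5,0,0,0,0,4.5]}}

```text
t: 4.47
tcp_pos: [440.2, -190.3, 110.7]
tcp_rot: [[0.26, -0.966, 0.003], [-0.966, -0.26, -0.001], [0.002, -0.002, -1.0]]
ft_force: [-0.0, -0.4, -1.1]
grip_width: 0.618
```

```bash
python3 plan.py 430 -25 105 -74.9;python3 snap.py wrist w5
```

```text
t 4.47 pos [ 440.2 -190.3  110.7] ang -74.94 F [-0.  -0.4 -1.1] grip 52.8 mm j [-23.  15. -27.  48.  -0. 142.]
turn -0.0008 rad (1 rows) then cm dx -16.22 dy -3.32 dz 0.57
```

View pics/w5.png

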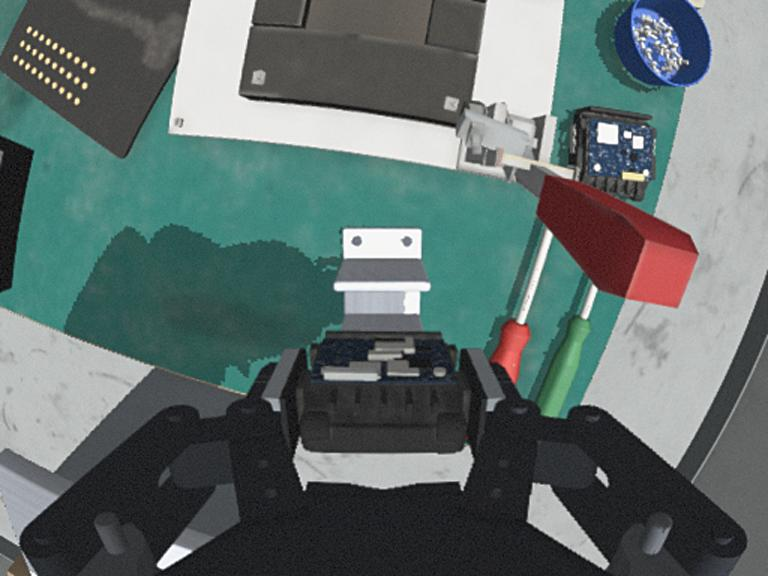

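Emit:
{"method": "apply_moves", "body": {"motion": [-2,-0.4,0,0,4.5,-4,-0.8,0,0,4.5,-4,-0.8,0,0,4.5,-4,-0.8,0,0,4.5,-2.2,-0.4,0.5,0,4.5,0,0,3,0,4.5,0,0,0,0,4.5]}}

```text
t: 5.4
tcp_pos: [425.1, -24.6, 72.2]
tcp_rot: [[0.261, -0.965, -0.006], [-0.965, -0.261, 0.0], [-0.002, 0.006, -1.0]]
ft_force: [-0.2, -0.6, -0.0]
grip_width: 0.617
```

```bash
python3 plan.py 430 -25 14 -74.9
```

```text
t 5.40 pos [425.1 -24.6  72.2] ang -74.90 F [-0.2 -0.6 -0. ] grip 52.7 mm j [ -3.  14. -36.  40.  -0. 162.]
turn 0.0000 rad (1 rows) then cm dx 0.17 dy -0.46 dz 5.82
```

Emit:
{"method": "apply_moves", "body": {"motion": [0,-0.2,2,0,4.5,0,0,2,0,4.5,0,0,1.3,0,4.5,0,0,0.4,0,4.5,0,0,0,0,4.5,0,0,0,0,4.5]}}

```text
t: 6.15
tcp_pos: [430.5, -24.7, 17.7]
tcp_rot: [[0.26, -0.966, 0.001], [-0.966, -0.26, -0.0], [0.0, -0.001, -1.0]]
ft_force: [0.1, -0.0, -0.0]
grip_width: 0.615
```

```bash
python3 plan.py 430 -25 12 -74.9;python3 snap.py scene s3
python3 - <<'E'
from h import *
d=load("s3");crop(d,180,150,320,260,5.5,"s3c")
E
```

```text
t 6.15 pos [430.5 -24.7  17.7] ang -74.95 F [ 0.1 -0.  -0. ] grip 52.6 mm j [ -3.  18. -40.  31.  -0. 162.]
turn -0.0009 rad (1 rows) then cm dx 0.02 dy 0.06 dz 0.57
```

View pics/s3c.png

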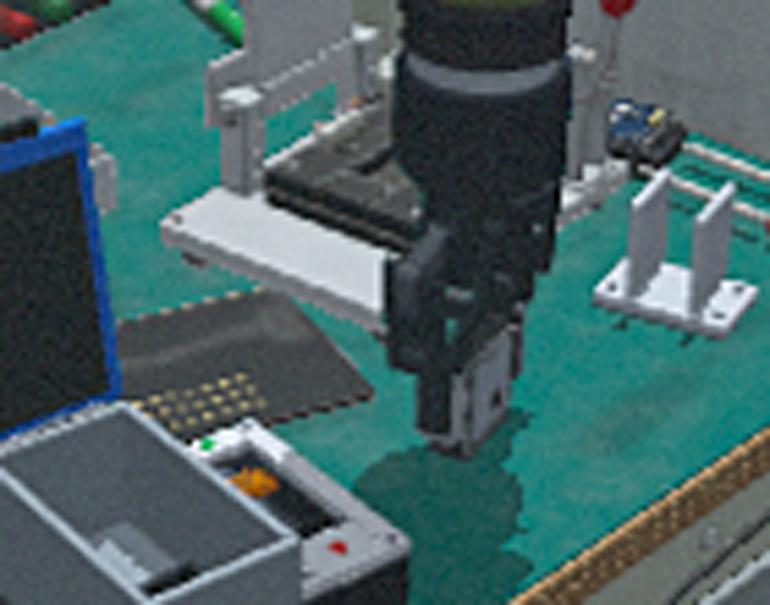

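Emit:
{"method": "apply_moves", "body": {"motion": [0,0,0.3,0,4.5,0,0,0.2,0,4.5,0,0,0,0,4.5]}}

```text
t: 6.58
tcp_pos: [429.7, -24.5, 11.9]
tcp_rot: [[0.26, -0.966, -0.001], [-0.966, -0.26, 0.0], [-0.0, 0.001, -1.0]]
ft_force: [0.4, -0.4, -0.4]
grip_width: 0.615
```

Emit:
{"method": "apply_moves", "body": {"motion": [0,0,0.1,0,4.5,0,0,0,0,4.5]}}

```text
t: 6.82
tcp_pos: [429.9, -24.5, 11.7]
tcp_rot: [[0.26, -0.966, 0.0], [-0.966, -0.26, 0.0], [-0.0, -0.0, -1.0]]
ft_force: [-2.0, 0.2, 7.1]
grip_width: 0.617
```

Emit:
{"method": "apply_moves", "body": {"motion": [0,0,0.1,0,4.5,0,0,0,0,4.5]}}

```text
t: 7.08
tcp_pos: [429.9, -24.5, 11.6]
tcp_rot: [[0.26, -0.966, 0.001], [-0.966, -0.26, 0.0], [0.0, -0.001, -1.0]]
ft_force: [-4.7, 0.3, 18.6]
grip_width: 0.617
```

It's down on the bench (18.6 N). I'll ease back up, then let go.

Emit:
{"method": "apply_moves", "body": {"motion": [0,0,-0.14,0,4.5,0,0,0,0,6,0,0,0,0,8.5,0,0,0,0,8.5,0,0,-1,0,8.5,0,0,-2.5,0,8.5,0,0,-4,0,8.5,0,0,-1,0,8.5]}}

```text
t: 8.07
tcp_pos: [432.0, -24.7, 99.2]
tcp_rot: [[0.26, -0.966, 0.005], [-0.966, -0.26, -0.0], [0.002, -0.005, -1.0]]
ft_force: [0.2, 0.4, -0.0]
grip_width: 0.999
```

```bash
python3 plan.py 430 -25 12 -74.9;python3 snap.py wrist w6
```

```text
t 8.07 pos [432.  -24.7  99.2] ang -74.94 F [ 0.2  0.4 -0. ] grip 85.3 mm j [ -3.  12. -34.  44.  -0. 162.]
turn -0.0007 rad (1 rows) then cm dx -0.02 dy 0.20 dz 8.72
```

View pics/w6.png

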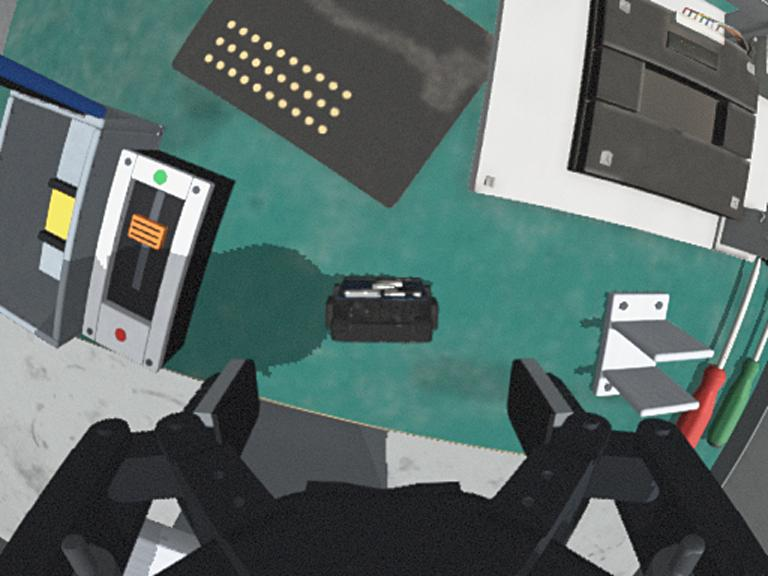

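Run:
```python
from h import *
d=load("w6")
y=np.radians(15.05);c,s=np.cos(y),np.sin(y)
def rect(cx,cy,z,hx,hy): return [[cx+c*a-s*b,cy+s*a+c*b,z] for a,b in((hx,hy),(hx,-hy),(-hx,-hy),(-hx,hy))]
C=np.array([430,-24.6])+1.7*np.array([c,s])
crop(d,205,170,305,240,7.5,"w6c",[rect(*C,52,10.5,26),rect(*C,0,10.5,26)])
```

```text
(no output)
```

View pics/w6c.png

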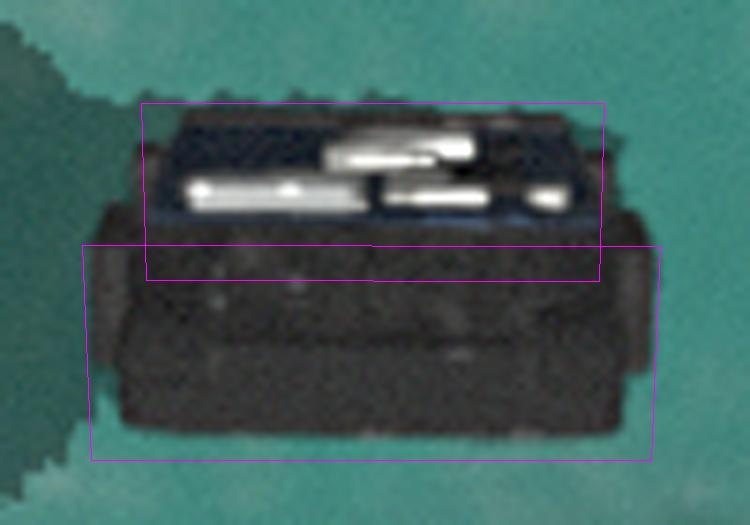

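Module is upright and released, about 3–4 mm ahead of the tool axis. Next I'll turn 90° and re-grasp it by the broad faces.

Emit:
{"method": "apply_moves", "body": {"motion": [0,0,0,-0.185,7,0,0,0,-0.185,7,0,0,0,-0.185,7,0,0,0,-0.185,7,0,0,0,-0.185,7,0,0,0,-0.185,7,0,0,0,-0.185,7,0,0,0,-0.185,7]}}

```text
t: 9.12
tcp_pos: [429.0, -24.5, 95.5]
tcp_rot: [[0.984, 0.177, -0.002], [0.177, -0.984, 0.0], [-0.002, -0.001, -1.0]]
ft_force: [0.1, -0.0, -0.1]
grip_width: 0.82
```

Emit:
{"method": "apply_moves", "body": {"motion": [0,0,0,-0.091,7,0,0,0,0,7]}}

```text
t: 9.38
tcp_pos: [429.1, -24.5, 95.7]
tcp_rot: [[0.966, 0.259, -0.002], [0.259, -0.966, 0.0], [-0.002, -0.001, -1.0]]
ft_force: [1.1, 0.2, -0.1]
grip_width: 0.822
```

```bash
python3 plan.py 433.4 -23.7 16.5 15.05;python3 snap.py wrist w7
```

```text
t 9.38 pos [429.1 -24.5  95.7] ang 15.01 F [ 1.1  0.2 -0.1] grip 70.2 mm j [ -3.  12. -34.  44.   0.  72.]
turn -0.0008 rad (1 rows) then cm dx 0.43 dy 0.03 dz 7.92
```

View pics/w7.png

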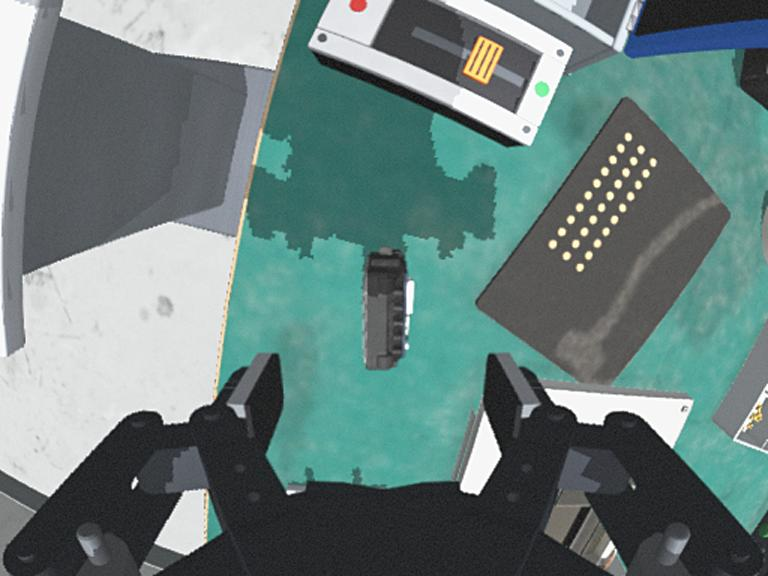

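Emit:
{"method": "apply_moves", "body": {"motion": [0.1,0,2,0,6,0,0,2.5,0,6,0,0,2.5,0,6,0,0,0.9,0,6,0,0,0,0,6]}}

```text
t: 10.05
tcp_pos: [430.3, -24.3, 17.1]
tcp_rot: [[0.966, 0.259, -0.002], [0.259, -0.966, 0.0], [-0.002, -0.001, -1.0]]
ft_force: [-0.4, 0.6, 0.5]
grip_width: 0.704
```

```bash
python3 plan.py 431.4 -23.7 16.5 15.05;python3 snap.py wrist w8
```

```text
t 10.05 pos [430.3 -24.3  17.1] ang 15.04 F [-0.4  0.6  0.5] grip 60.1 mm j [ -3.  18. -40.  31.   0.  72.]
turn -0.0002 rad (1 rows) then cm dx 0.12 dy -0.03 dz 0.06
```

View pics/w8.png

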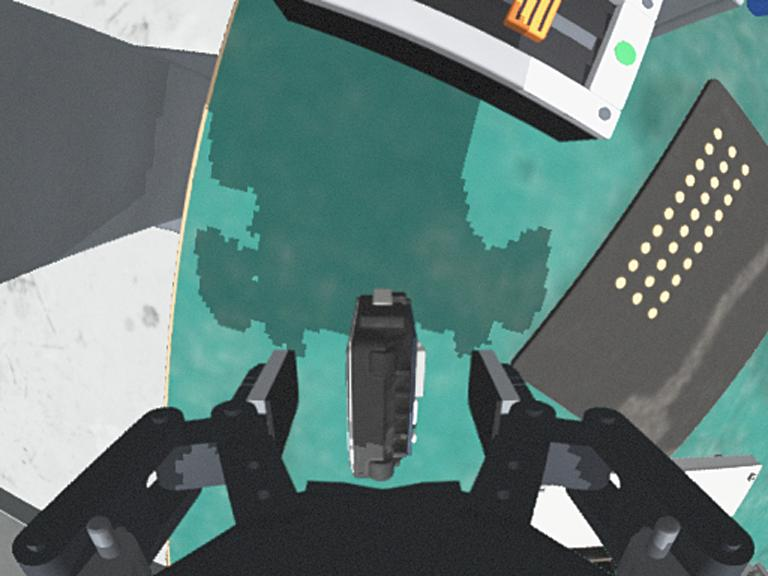

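The module at (383,390) sits midway between the pads at (298,370) and (468,370). I'll close on the broad faces.

Emit:
{"method": "apply_moves", "body": {"motion": [0,0,0,0,4,0,0,0,0,3,0,0,0,0,1.2,0,0,0,0,1.2,0,0,0,0,1.2,0,0,0,0,1.2], "newtons": 30}}

```text
t: 10.85
tcp_pos: [431.4, -24.3, 18.1]
tcp_rot: [[0.966, 0.26, 0.001], [0.26, -0.966, -0.0], [0.001, 0.0, -1.0]]
ft_force: [-1.0, 0.3, 5.9]
grip_width: 0.248
```

Emit:
{"method": "apply_moves", "body": {"motion": [0,0,-0.5,0,1.2,0,0,-2,0,1.2,0,0,-4,0,1.2,0,0,-4,0,1.2,0,0,0,0,1.2]}}

```text
t: 11.48
tcp_pos: [433.5, -24.5, 125.4]
tcp_rot: [[0.966, 0.26, 0.007], [0.26, -0.966, -0.0], [0.006, 0.002, -1.0]]
ft_force: [0.2, -0.7, -1.2]
grip_width: 0.242
```

```bash
python3 plan.py 431.4 -23.7 16.5 15.05;python3 snap.py wrist w9
```

```text
t 11.47 pos [433.5 -24.5 125.4] ang 15.07 F [ 0.2 -0.7 -1.2] grip 20.6 mm j [ -3.  10. -31.  48.   0.  72.]
turn 0.0003 rad (1 rows) then cm dx -0.19 dy -0.13 dz 10.89
```

View pics/w9.png

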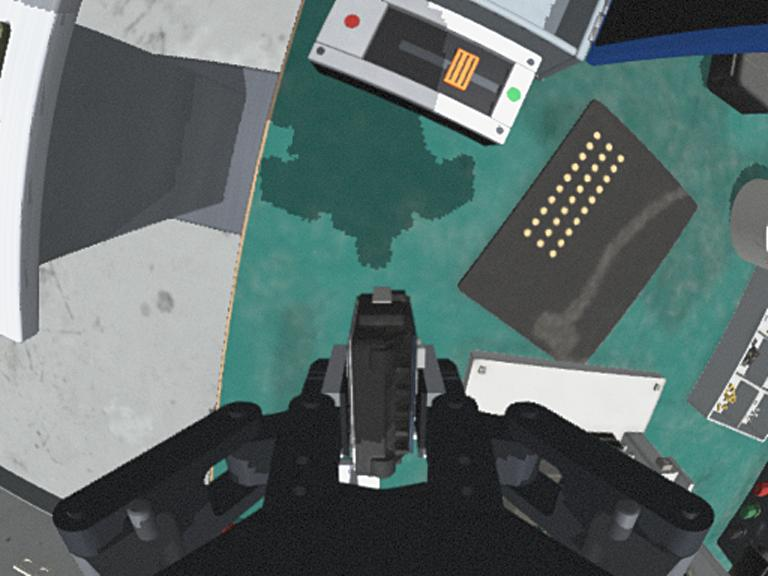

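```bash
python3 plan.py 425 95 150 -8.8
```

```text
t 11.53 pos [432.1 -24.3 123.7] ang 15.07 F [-0.2  0.3 -0.4] grip 20.8 mm j [ -3.  10. -31.  48.   0.  72.]
turn 0.4167 rad (3 rows) then cm dx -2.53 dy -11.68 dz -2.63
```

Emit:
{"method": "apply_moves", "body": {"motion": [0,0,-1.3,0.139,1.2,0,0,-1.3,0.139,1.2,0,0,0,0.139,1.2,-1,-4,0,0,1.2,-1,-4,0,0,1.2,-0.5,-3.7,0,0,1.2,0,0,0,0,1.2,0,0,0,0,1.2]}}

```text
t: 12.52
tcp_pos: [423.1, 94.7, 147.4]
tcp_rot: [[0.988, -0.153, -0.002], [-0.153, -0.988, -0.001], [-0.002, 0.001, -1.0]]
ft_force: [0.3, 1.1, -1.2]
grip_width: 0.238
```

```bash
python3 plan.py 425 95 150 -8.8;python3 snap.py wrist w10; python3 plan.py
```

```text
t 12.53 pos [423.1  94.7 147.4] ang -8.80 F [ 0.3  1.1 -1.2] grip 20.3 mm j [ 13.   9. -28.  52.  -0. 111.]
turn 0.0000 rad (1 rows) then cm dx 0.18 dy -0.06 dz -0.26
t 12.57 pos [423.3  94.4 147.7] ang -8.86 F [ 0.2  0.5 -1.1] grip 20.7 mm j [ 13.   9. -28.  52.  -0. 111.]
```

View pics/w10.png

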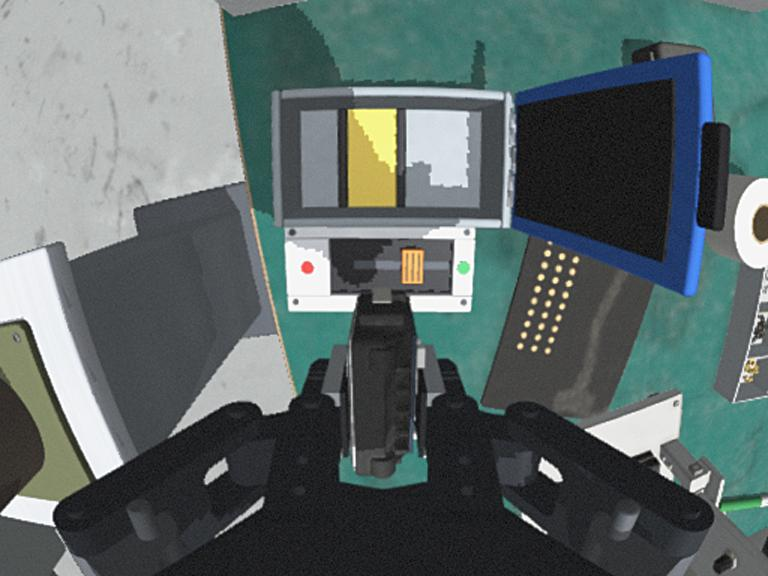

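Run:
```python
from h import *
crop(load("w10"),175,50,350,215,4.5,"w10c")
```

```text
(no output)
```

View pics/w10c.png

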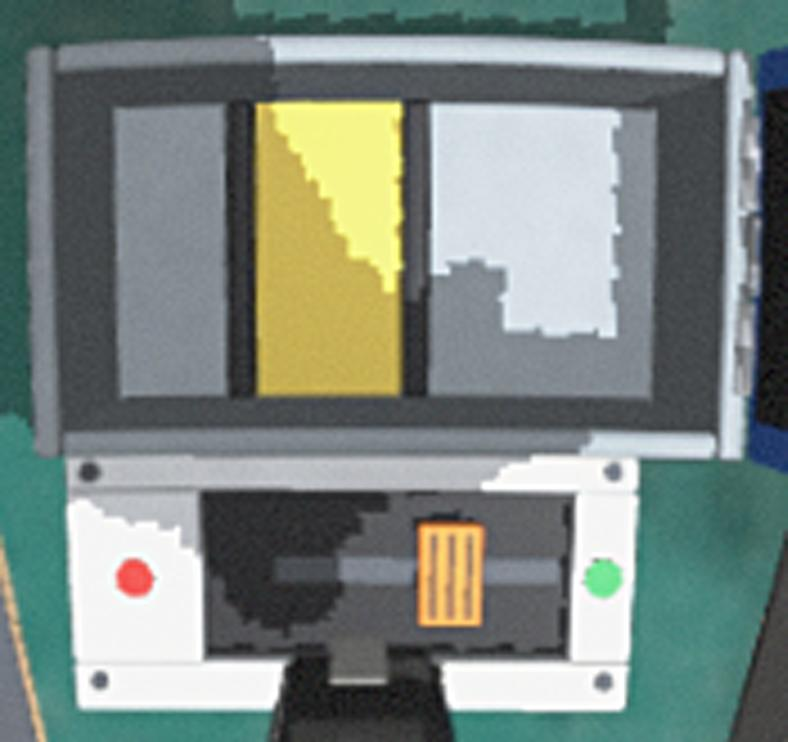

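```bash
cat > f3.py <<'E'
from h import *
import fit as F
F.proj=proj
w=load("w10")
g=lambda u,v:np.array([u,v])/4.5-.5+np.array([175,50])
A=[(w,(-62,36,64),g(28,48)),(w,(-62,-36,64),g(37,456)),
(w,(-57,31,6),g(113,107)),(w,(-57,-31,6),g(120,396)),(w,(57,31,6),g(658,108)),(w,(57,-31,6),g(652,397)),
(w,(-36,-46,40),g(202,490)),(w,(36,-46,40),g(577,492)),(w,(-36,-80,40),g(204,660)),(w,(36,-80,40),g(572,660))]
for o in(A,A[2:6],A[6:]):
    x,r=F.fit(o,(438,167,-.15));print(x,np.degrees(x[2]));print(r.tolist())
    c,s=np.cos(x[2]),np.sin(x[2])
    for nm,l in(("nest",(-12,0)),("slot",(0,-63)),("sw",(12,-63)),("hinge",(61,0))): print(nm,(x[0]+c*l[0]-s*l[1]).round(1),(x[1]+s*l[0]+c*l[1]).round(1))
print(w["position"])
E
python3 f3.py | tail -19
```

```text
[440.56 167.82  -0.15] -8.730087144946562
[[-0.569968810327623, -0.8818647432799551], [-0.5755147435888546, 0.5508553824722355], [0.7235737549120529, 0.09283905159924188], [0.20960640000549802, -0.1345174142306007], [-0.0762912521872181, 0.36355522652483785], [0.06577276811026422, -0.1089221953423305], [-0.4056617636665294, -0.06446866920595085], [0.4224710947352719, -0.37450749344969836], [0.3169668143922024, 0.24808149328569584], [0.023412717519931903, 0.2653425577666155]]
nest 428.7 169.6
slot 431.0 105.6
sw 442.9 103.7
hinge 500.8 158.6
[440.34 167.91  -0.15] -8.643824363595325
[[0.4427720566726805, 0.13955478555217837], [0.029523952381566687, -0.09742637051124348], [-0.35353498883290513, 0.2056986814259858], [-0.10843649591873827, -0.25636371570911365]]
nest 428.5 169.7
slot 430.9 105.6
sw 442.7 103.8
hinge 500.6 158.7
[440.63 167.82  -0.15] -8.8656851878999
[[-0.45198488590799, -0.1687903534208317], [0.3760117907488052, -0.28383367013213956], [0.18081753387988897, 0.1492108578310365], [-0.11218682750495645, 0.35126005225922086]]
nest 428.8 169.7
slot 430.9 105.6
sw 442.8 103.7
hinge 500.9 158.4
[435.57 164.99 289.55]
```

```bash
python3 - <<'E' | tail -3
from h import *
import fit as F
x,r=F.fit(F.box_t[:4],(438,167,-.15));print(x,r.tolist())
bt=F.bt
g=F.box_t[:4]+[(F.t,(-36,-46,40),bt(352-25,480)),(F.t,(36,-46,40),bt(354,292)),(F.t,(36,-80,40),bt(435,297)),(F.t,(-36,-80,40),bt(408,490))]
x,r=F.fit(g,(438,167,-.15));print(x,r.tolist())
E
```

```text
stand [ 439.23 -188.39    0.24] 13.586398940168152 [[-0.14772827391664123, -0.1814678446840503], [-0.625968958675287, -0.07338522426343275], [-0.9062772872284768, 0.584859538425377], [-0.992205491413813, 0.2295421864115781], [-0.05697767108330254, -0.3575948094743069], [1.4037458815741388, -1.5444252875964821], [0.14465060005710484, -0.785326877712464], [-0.5527204485758261, -1.1464187737227292], [-0.22225401252541133, -1.4630856605140252], [0.4960509391917185, -0.31439930986761055], [0.776698957486019, -0.7019202911140212]] 0.6230774693415371
[437.99 165.71  -0.15] [[-0.008902293335950162, 0.44823528336482354], [-0.10105099109404136, 0.22548217125080328], [0.296383350211471, -0.34886448236875367], [-0.17687516954757143, -0.33192979736509187]]
[438.22 166.01  -0.15] [[-0.0602383828237123, 0.4103116326402585], [-0.13945962334884143, 0.0933865801760021], [0.08962378288183004, -0.40471114153220356], [-0.37204007591031996, -0.4795109149580128], [-0.5347096473554984, 0.21087608855668805], [-0.498607724135411, -0.652498466697125], [0.9189065562862027, 0.2657285393902953], [0.9843343517928247, 0.42765104519850183]]
```

Emit:
{"method": "apply_moves", "body": {"motion": [-0.3,-2.4,0,0,1.2,-0.3,-2.5,0,0,1.2,-0.18,-2.5,0,0,1.2,0,0,1.5,0,1.2,0,0,2,0,1.2,0,0,0,0,1.2,0,0,0,0,1.2]}}

```text
t: 13.45
tcp_pos: [428.1, 168.8, 113.9]
tcp_rot: [[0.988, -0.155, 0.0], [-0.155, -0.988, -0.0], [0.0, 0.0, -1.0]]
ft_force: [-0.1, -0.0, -0.5]
grip_width: 0.238
```

```bash
python3 plan.py 426.7 168.8 150 -8.8;python3 snap.py wrist w11; python3 plan.py;python3 snap.py top t11;python3 snap.py scene s11
python3 - <<'E'
from h import *
crop(load("t11"),120,150,240,260,5,"t11c")
crop(load("s11"),140,100,290,290,4,"s11c")
E
```

```text
t 13.45 pos [428.1 168.8 113.9] ang -8.90 F [-0.1 -0.  -0.5] grip 20.3 mm j [ 22.  14. -29.  48.  -0. 120.]
turn -0.0018 rad (1 rows) then cm dx -0.13 dy 0.02 dz -3.61
t 13.50 pos [428.4 169.1 114.1] ang -8.89 F [ 0.2  0.7 -0. ] grip 20.7 mm j [ 22.  14. -29.  48.  -0. 120.]
```

View pics/w11.png

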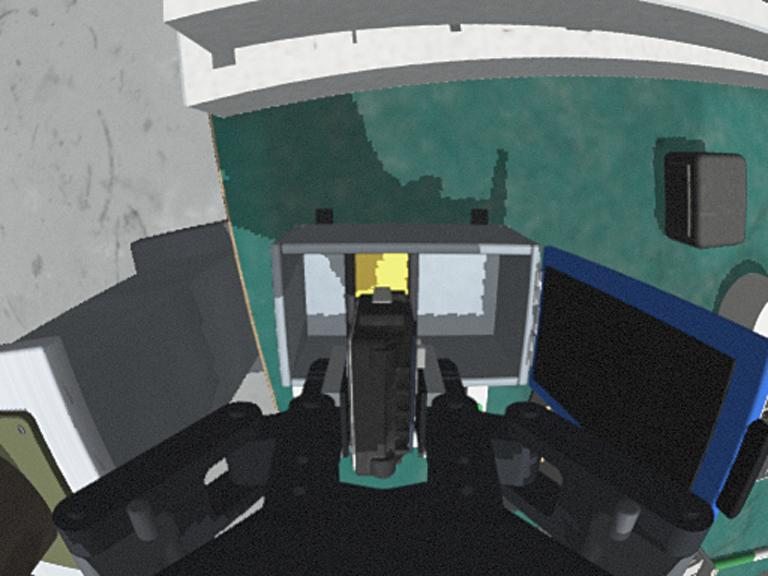

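View pics/s11c.png

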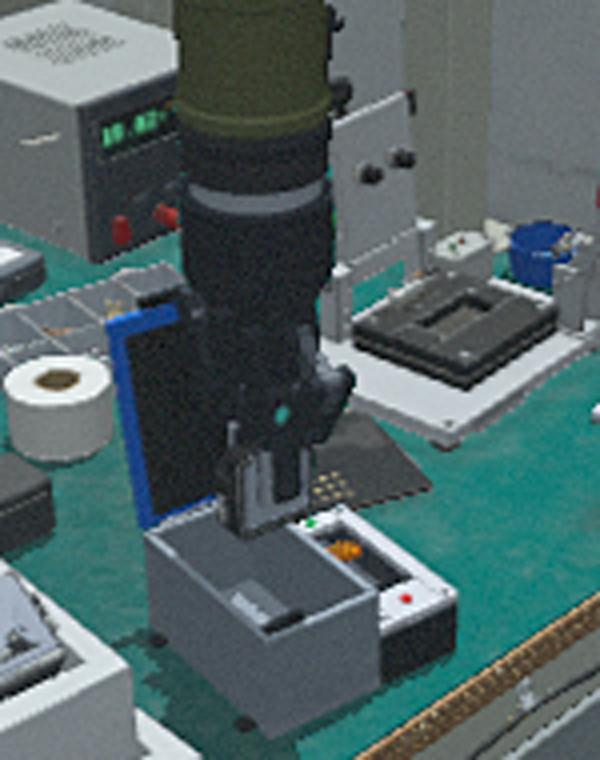

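View pics/t11c.png

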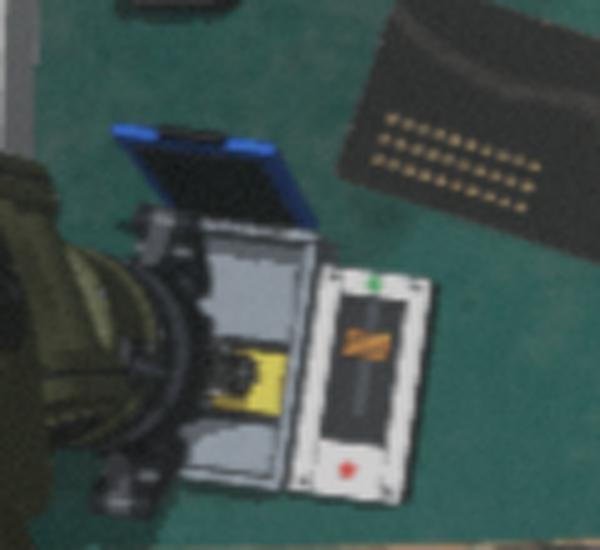

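The nest in the wrist view spans u = 355–407, centre 381, and the module is at 383, so it's aligned. I'll descend.

Emit:
{"method": "apply_moves", "body": {"motion": [-0.06,0,2,0,1.2,0,0,2,0,1.2,0,0,2,0,1.2,0,0,1.5,0,1.2,0,0,0.5,0,1.2,0,0,0,0,1.2,0,0,0,0,1.2]}}

```text
t: 14.48
tcp_pos: [427.9, 169.8, 34.2]
tcp_rot: [[0.988, -0.153, 0.001], [-0.153, -0.988, 0.001], [0.001, -0.001, -1.0]]
ft_force: [-0.0, 0.2, -0.9]
grip_width: 0.242
```

```bash
python3 plan.py 426.7 168.8 23 -8.8;python3 snap.py wrist w12; python3 plan.py
```

```text
t 14.47 pos [427.9 169.8  34.2] ang -8.83 F [-0.   0.2 -0.9] grip 20.7 mm j [ 22.  19. -35.  36.  -0. 120.]
turn -0.0004 rad (1 rows) then cm dx -0.10 dy 0.12 dz 1.12
t 14.53 pos [427.9 169.9  34.2] ang -8.82 F [-0.2 -0.1 -0.6] grip 20.4 mm j [ 22.  19. -35.  35.  -0. 120.]
```

View pics/w12.png

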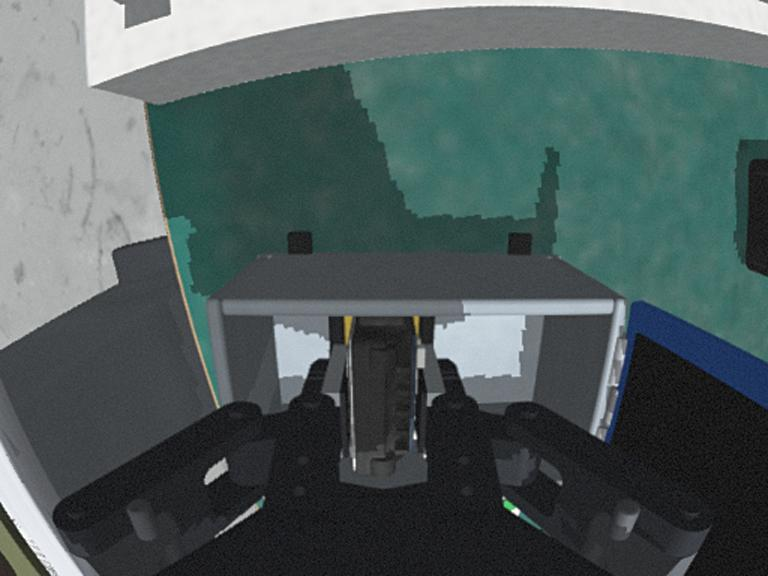

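Emit:
{"method": "apply_moves", "body": {"motion": [0,0,0.5,0,1.2,0,0,0.3,0,1.2,0,0,0,0,1.2]}}

```text
t: 14.9
tcp_pos: [426.8, 169.4, 25.2]
tcp_rot: [[0.988, -0.153, -0.001], [-0.153, -0.988, -0.0], [-0.001, 0.0, -1.0]]
ft_force: [0.1, 0.5, -0.5]
grip_width: 0.241
```

Emit:
{"method": "apply_moves", "body": {"motion": [0,0,0.12,0,1.2,0,0,0,0,1.2]}}

```text
t: 15.15
tcp_pos: [427.2, 169.5, 24.3]
tcp_rot: [[0.988, -0.153, -0.0], [-0.153, -0.988, -0.0], [-0.0, 0.0, -1.0]]
ft_force: [0.2, 0.2, -0.1]
grip_width: 0.243
```

Emit:
{"method": "apply_moves", "body": {"motion": [0,0,0.12,0,1.2,0,0,0,0,1.2]}}

```text
t: 15.4
tcp_pos: [427.3, 169.6, 24.1]
tcp_rot: [[0.988, -0.153, 0.0], [-0.153, -0.988, 0.0], [0.0, -0.0, -1.0]]
ft_force: [-3.6, 0.1, 9.8]
grip_width: 0.243
```

Contact is at the nest-floor height; a rib would have stopped it 8 mm higher. I'll ease off, open part-way to stay clear of the bay walls, and rise.

Emit:
{"method": "apply_moves", "body": {"motion": [0,0,-0.08,0,1.2,0,0,0,0,3,0,0,0,0,3.6,0,0,0,0,3.8,0,0,0,0,3.8]}}

```text
t: 16.02
tcp_pos: [427.1, 169.5, 23.8]
tcp_rot: [[0.988, -0.153, -0.0], [-0.153, -0.988, -0.0], [-0.0, 0.0, -1.0]]
ft_force: [-0.3, 0.0, -0.4]
grip_width: 0.442
```

```bash
python3 snap.py wrist w13; python3 plan.py
```

```text
t 16.07 pos [427.2 169.6  23.9] ang -8.83 F [ 0.5 -1.   0.3] grip 38.0 mm j [ 22.  20. -36.  34.   0. 120.]
```

View pics/w13.png

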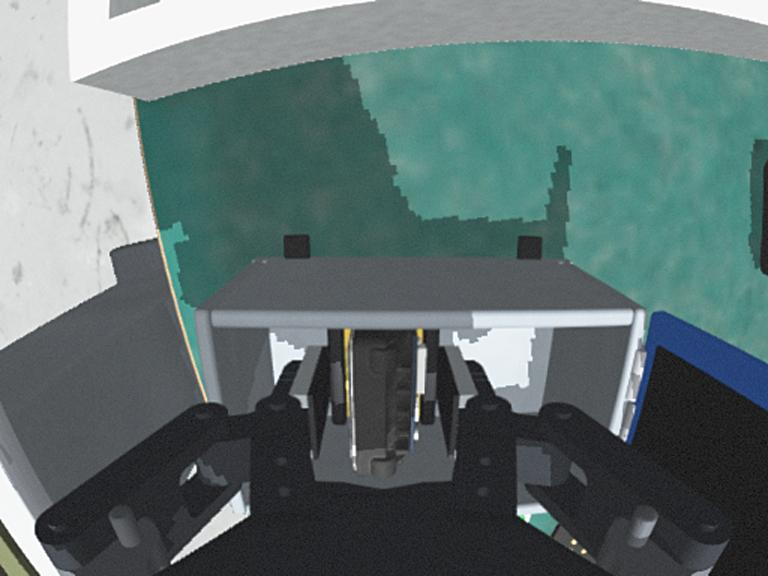

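The fingers are free and the module stands between the ribs. I'll rise and check.

Emit:
{"method": "apply_moves", "body": {"motion": [0,0,-1.5,0,3.8,0,0,-3,0,3.8,0,0,-4,0,3.8,0,0,-5,0,3,0,0,-5,0,0,0,0,0,0,0,0,0,0,0,0]}}

```text
t: 16.95
tcp_pos: [426.9, 169.4, 208.4]
tcp_rot: [[0.988, -0.153, -0.0], [-0.153, -0.988, -0.0], [-0.0, 0.0, -1.0]]
ft_force: [-0.1, -0.0, -0.9]
grip_width: -0.002
```

```bash
python3 snap.py wrist w14; python3 plan.py
```

```text
t 17.00 pos [426.3 169.2 207.7] ang -8.82 F [0.4 0.6 0. ] grip -0.1 mm j [ 22.   9. -19.  62.   0. 120.]
```

View pics/w14.png

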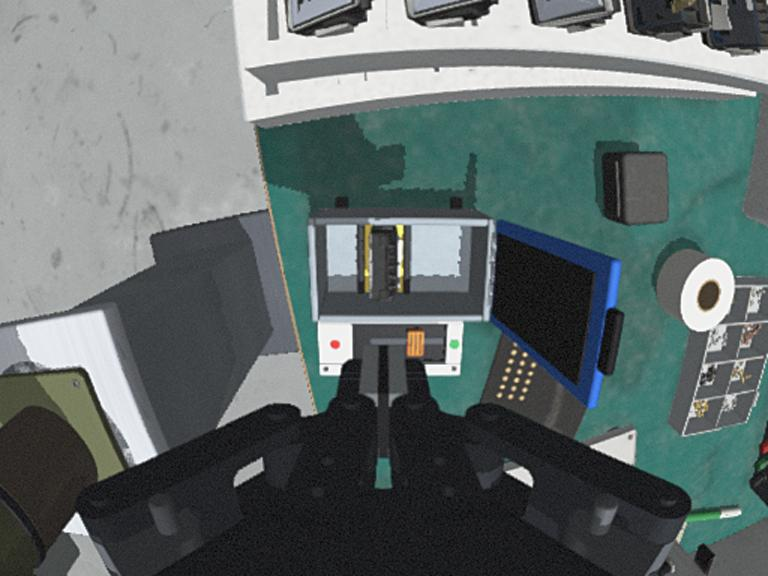

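The module is upright on the nest between both ribs, at (383,262) in the wrist view. Next the lid: fingers shut, go over it and down behind its free edge.

Emit:
{"method": "apply_moves", "body": {"motion": [0,0,-2.5,0,0,3,0,0,0,0,5,0,0,0,0,5,0,0,0,0,0,0,0,0,0,0,0,0,0,0]}}

```text
t: 17.75
tcp_pos: [554.1, 149.3, 231.9]
tcp_rot: [[0.988, -0.154, -0.005], [-0.154, -0.988, -0.001], [-0.004, 0.002, -1.0]]
ft_force: [-0.4, 0.2, -0.4]
grip_width: -0.0
```

```bash
python3 plan.py 555 149 200 -8.8; python3 snap.py scene s15;python3 snap.py top t15
python3 - <<'E'
from h import *
crop(load("s15"),110,60,310,260,3,"s15c")
d=load("t15");crop(d,120,130,240,260,4.5,"t15c")
e=load("s15")
for n,d in(("t",d),("s",e)):
    W=world(d);c=d["color"].astype(int)
    m=(c[...,2]>110)&(c[...,0]<70)&(c[...,1]<110)&(W[...,2]>60)&(W[...,2]<220)&(abs(W[...,0]-520)<80)&(abs(W[...,1]-150)<90)
    P=W[m];L=(P[:,:2]-[438.5,167.2])@np.array([[np.cos(-.153),-np.sin(-.153)],[np.sin(-.153),np.cos(-.153)]])
    print(n,len(P));o=np.argsort(-P[:,2])
    print(np.c_[L,P[:,2]][o[:200:12]].round(0).tolist())
E
```

```text
t 17.75 pos [554.1 149.3 231.9] ang -8.84 F [-0.4  0.2 -0.4] grip -0.0 mm j [ 15.  20.  -1.  70.   0. 114.]
turn -0.0007 rad (1 rows) then cm dx 0.09 dy 0.01 dz 3.19
t 25
[[84.0, -34.0, 190.0], [84.0, -31.0, 186.0], [87.0, -17.0, 182.0]]
s 442
[[80.0, 4.0, 185.0], [84.0, -5.0, 183.0], [83.0, -18.0, 182.0], [83.0, -28.0, 182.0], [82.0, 37.0, 180.0], [83.0, -28.0, 179.0], [83.0, -15.0, 178.0], [83.0, 15.0, 177.0], [81.0, 9.0, 176.0], [83.0, 0.0, 175.0], [82.0, -19.0, 174.0], [82.0, -32.0, 173.0], [82.0, 31.0, 169.0], [79.0, -30.0, 165.0], [78.0, -29.0, 161.0], [78.0, 32.0, 156.0], [77.0, 35.0, 150.0]]
```

View pics/s15c.png

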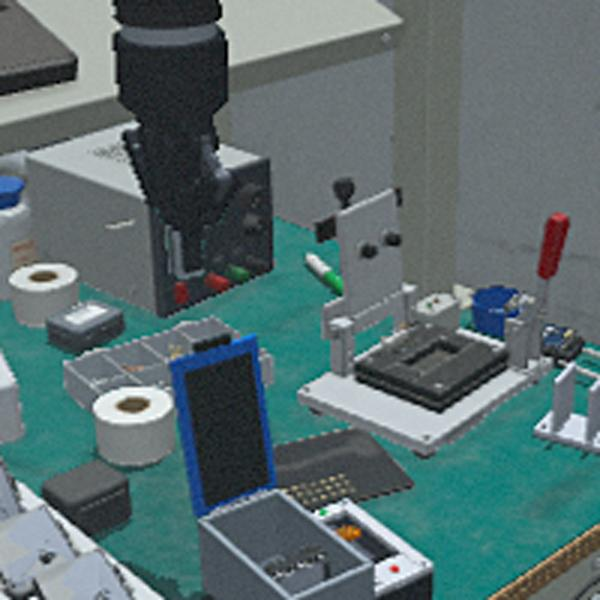

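Emit:
{"method": "apply_moves", "body": {"motion": [0,0,3,0,0,0,0,3,0,0,0,0,0,0,0,-0.8,0,0,0,0,-0.8,0,0,0,0,-0.8,0,0,0,0,-0.8,0,0,0,0,0,0,0,0,0]}}

```text
t: 18.85
tcp_pos: [523.1, 154.6, 174.2]
tcp_rot: [[0.988, -0.153, -0.0], [-0.153, -0.988, 0.0], [-0.0, -0.0, -1.0]]
ft_force: [-0.3, 0.7, -1.0]
grip_width: 0.004
```

```bash
python3 plan.py; python3 snap.py scene s16
python3 - <<'E'
from h import *
crop(load("s16"),110,60,310,260,3,"s16c")
E
```

```text
t 18.85 pos [523.1 154.6 174.2] ang -8.80 F [-0.3  0.7 -1. ] grip 0.3 mm j [ 16.  19. -11.  60.   0. 115.]
```

View pics/s16c.png

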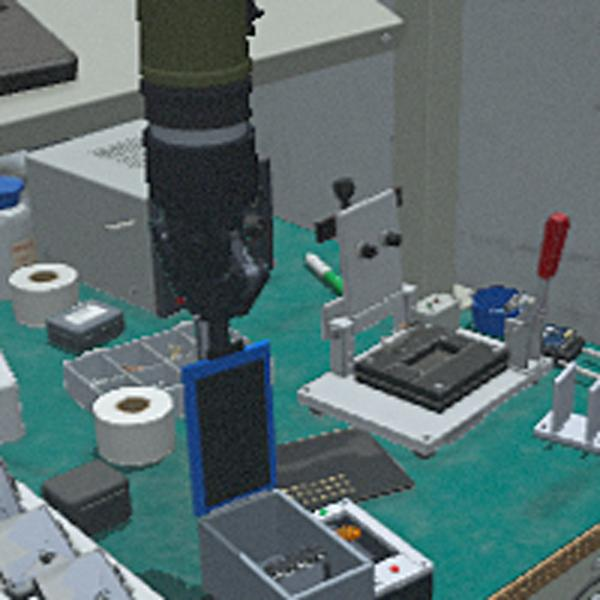

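Emit:
{"method": "apply_moves", "body": {"motion": [-1.4,0,0.4,0,0,-1.4,0,0.4,0,0,-1,0,0.25,0,0,-1,0,0.25,0,0,-0.9,0,0.4,0,0,-0.9,0,0.45,0,0,0,0,0,0,0]}}

```text
t: 19.77
tcp_pos: [457.4, 164.6, 151.8]
tcp_rot: [[0.988, -0.153, -0.002], [-0.153, -0.988, -0.0], [-0.002, 0.001, -1.0]]
ft_force: [-0.3, -0.0, 1.0]
grip_width: -0.002
```

```bash
python3 plan.py; python3 snap.py scene s17
python3 - <<'E'
from h import *
crop(load("s17"),110,60,310,260,3,"s17c")
E
```

```text
t 19.77 pos [457.4 164.6 151.8] ang -8.79 F [-0.3 -0.   1. ] grip -0.2 mm j [ 20.  14. -22.  55.   0. 119.]
```

View pics/s17c.png

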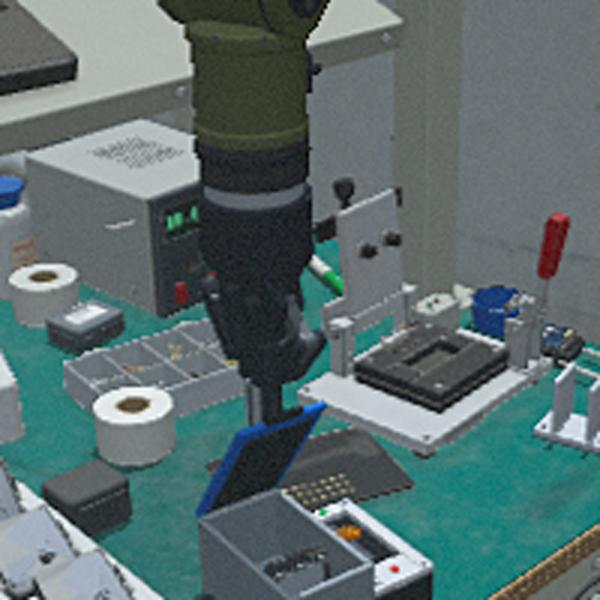

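Emit:
{"method": "apply_moves", "body": {"motion": [-0.8,0,0.6,0,0,-0.8,0,0.6,0,0,-0.67,0,0.74,0,0,-0.67,0,0.74,0,0,-0.5,0,0.86,0,0,-0.5,0,0.86,0,0,-0.32,0,0.9,0,0,-0.32,0,0.9,0,0]}}

```text
t: 20.82
tcp_pos: [413.2, 171.6, 89.7]
tcp_rot: [[0.988, -0.153, -0.0], [-0.153, -0.988, -0.0], [-0.0, 0.0, -1.0]]
ft_force: [1.2, 0.0, 0.8]
grip_width: 0.002
```

Emit:
{"method": "apply_moves", "body": {"motion": [-0.1,0,0.5,0,0,-0.1,0,0.5,0,0,0,0,0.3,0,0,0,0,0.3,0,0,0,0,0,0,0]}}

```text
t: 21.45
tcp_pos: [411.8, 172.0, 74.3]
tcp_rot: [[0.988, -0.154, 0.0], [-0.154, -0.988, -0.0], [0.0, 0.0, -1.0]]
ft_force: [-0.1, -0.4, 0.6]
grip_width: 0.001
```

```bash
python3 plan.py; python3 snap.py scene s18
python3 - <<'E'
from h import *
crop(load("s18"),110,60,310,260,3,"s18c")
E
```

```text
t 21.45 pos [411.8 172.   74.3] ang -8.83 F [-0.1 -0.4  0.6] grip 0.1 mm j [ 23.  15. -34.  41.  -0. 122.]
```

View pics/s18c.png

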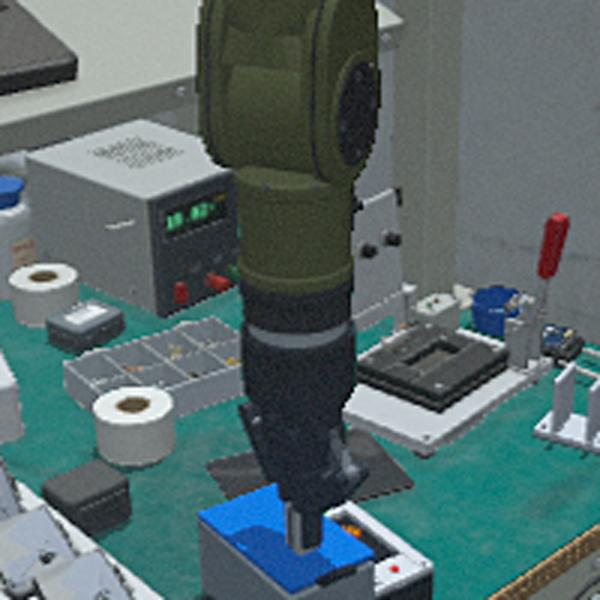

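Nearly closed. I'll press in small steps until firm contact.

Emit:
{"method": "apply_moves", "body": {"motion": [0,0,0.2,0,0,0,0,0.1,0,0,0,0,0,0,0]}}

```text
t: 21.88
tcp_pos: [411.7, 172.0, 71.4]
tcp_rot: [[0.988, -0.153, 0.0], [-0.153, -0.988, -0.0], [0.0, 0.0, -1.0]]
ft_force: [0.6, -0.5, -0.1]
grip_width: -0.002
```

Emit:
{"method": "apply_moves", "body": {"motion": [0,0,0.12,0,0,0,0,0,0,0]}}

```text
t: 22.12
tcp_pos: [411.6, 172.0, 70.5]
tcp_rot: [[0.988, -0.153, 0.0], [-0.153, -0.988, 0.0], [0.0, -0.0, -1.0]]
ft_force: [0.1, -0.7, 3.5]
grip_width: 0.001
```

Emit:
{"method": "apply_moves", "body": {"motion": [0,0,0.12,0,0,0,0,0,0,0]}}

```text
t: 22.38
tcp_pos: [411.6, 172.0, 70.3]
tcp_rot: [[0.988, -0.153, 0.001], [-0.153, -0.988, 0.0], [0.001, -0.0, -1.0]]
ft_force: [-4.1, -1.4, 14.3]
grip_width: -0.0
```

The lid met its stop at z = 70.3 with 14 N. I'll retreat and look at the switch.

Emit:
{"method": "apply_moves", "body": {"motion": [0,0,-1,0,0,0,0,-3,0,0,0,0,-3,0,0,0,4,0,0,0,0,5,0,0,0,0,4,0,0,0,0,0,0,0,0,0,0,0,0,0]}}

```text
t: 23.38
tcp_pos: [392.1, 43.8, 139.2]
tcp_rot: [[0.988, -0.154, 0.001], [-0.154, -0.988, 0.001], [0.001, -0.001, -1.0]]
ft_force: [-0.2, -0.7, -0.6]
grip_width: 0.0
```

```bash
python3 plan.py; python3 snap.py wrist w19;python3 plan.py; python3 snap.py scene s19
python3 - <<'E'
from h import *
crop(load("s19"),120,150,320,300,3.5,"s19c")
E
```

```text
t 23.38 pos [392.1  43.8 139.2] ang -8.85 F [-0.2 -0.7 -0.6] grip 0.0 mm j [  6.   6. -34.  50.   0. 105.]
t 23.43 pos [392.2  44.2 139.2] ang -8.79 F [-0.5  0.5 -0.2] grip -0.2 mm j [  6.   6. -34.  50.   0. 105.]
```

View pics/w19.png

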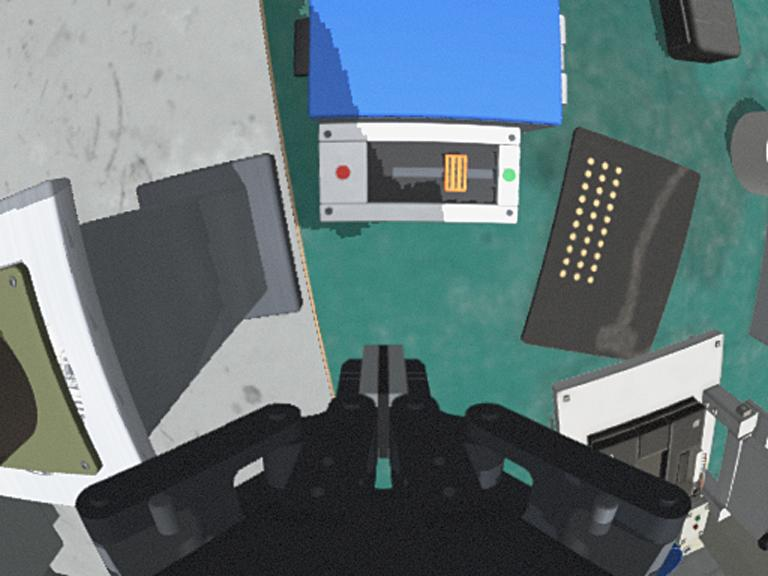

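View pics/s19c.png

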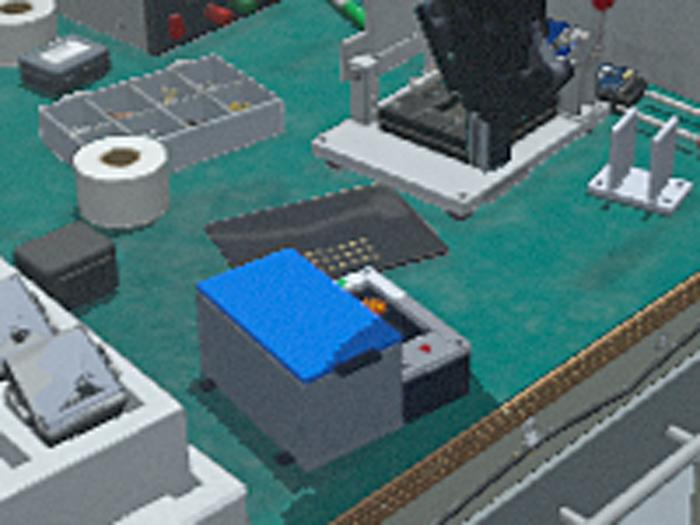

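Run:
```python
from h import *
crop(load("w19"),205,75,355,155,5.2,"w19c")
```

```text
(no output)
```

View pics/w19c.png

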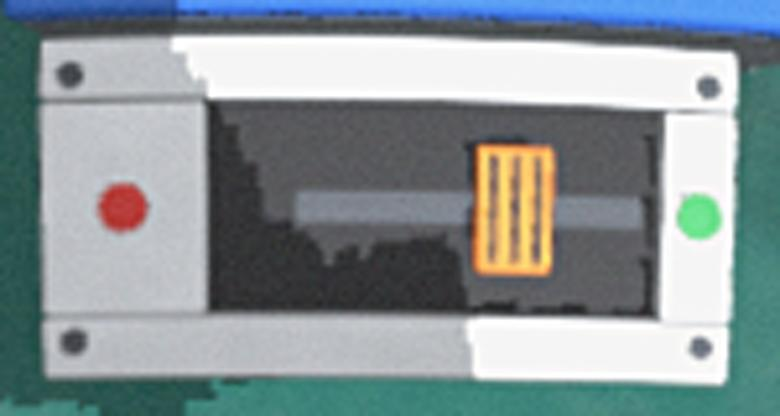

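```bash
cat > f4.py <<'E'
from h import *
import fit as F
F.proj=proj
w=load("w19")
g=lambda u,v:np.array([u,v])/5.2-.5+np.array([205,75])
A=[(w,(-36,-46,40),g(208,100)),(w,(36,-46,40),g(662,107)),(w,(-36,-80,40),g(208,313)),(w,(36,-80,40),g(658,319))]
x,r=F.fit(A,(438,167,-.15));print(x,np.degrees(x[2]),r.tolist())
a=x[2];c,s=np.cos(a),np.sin(a)
R=np.array([[c,-s],[s,c]])
T=np.array([392.2,44.1])
print("TCP in box frame by wrist cam:",R.T@(T-x[:2]),"cam in box",R.T@(w["position"][:2]-x[:2]),"by mean pose",R.T@(T-[438.6,167.0]))
for u in (476,553): print("switch",R.T@(wplane(w,*g(u,208),38.7)[:2]-x[:2]))
E
python3 f4.py | tail -4
```

```text
[439.71 167.81  -0.15] -8.539660383705764 [[-0.6070540856427158, -0.41844790629650674], [0.5308325936694587, -0.011056937156780577], [-0.25147404462376244, 0.38289153105779405], [0.36565192360757237, 0.0656963948391649]]
TCP in box frame by wrist cam: [ -28.61 -129.39] cam in box [-27.18 -58.59] by mean pose [ -27.64 -128.43]
switch [  6.13 -63.07]
switch [ 18.4  -62.78]
```

Emit:
{"method": "apply_moves", "body": {"motion": [0.4,-2.2,0,0,0,0.4,-2.2,0,0,0,0.4,-2.15,0,0,0,0,0,3,0,0,0,0,3,0,0,0,0,2.2,0,0,0,0,0,0,0,0,0,0,0,0]}}

```text
t: 24.48
tcp_pos: [414.2, 107.2, 57.6]
tcp_rot: [[0.988, -0.152, 0.001], [-0.152, -0.988, 0.0], [0.001, -0.0, -1.0]]
ft_force: [0.4, 0.0, -0.6]
grip_width: 0.0
```

```bash
python3 plan.py; python3 snap.py wrist w20;python3 snap.py top t20;python3 plan.py
python3 - <<'E'
from h import *
crop(load("t20"),140,160,230,260,6,"t20c")
crop(load("w20"),155,130,355,300,4,"w20c")
E
```

```text
t 24.48 pos [414.2 107.2  57.6] ang -8.76 F [ 0.4  0.  -0.6] grip 0.0 mm j [ 15.  15. -38.  38.   0. 113.]
t 24.57 pos [414.6 107.   58. ] ang -8.79 F [1.5 0.1 0.3] grip -0.1 mm j [ 14.  15. -38.  38.   0. 113.]
```

View pics/w20c.png

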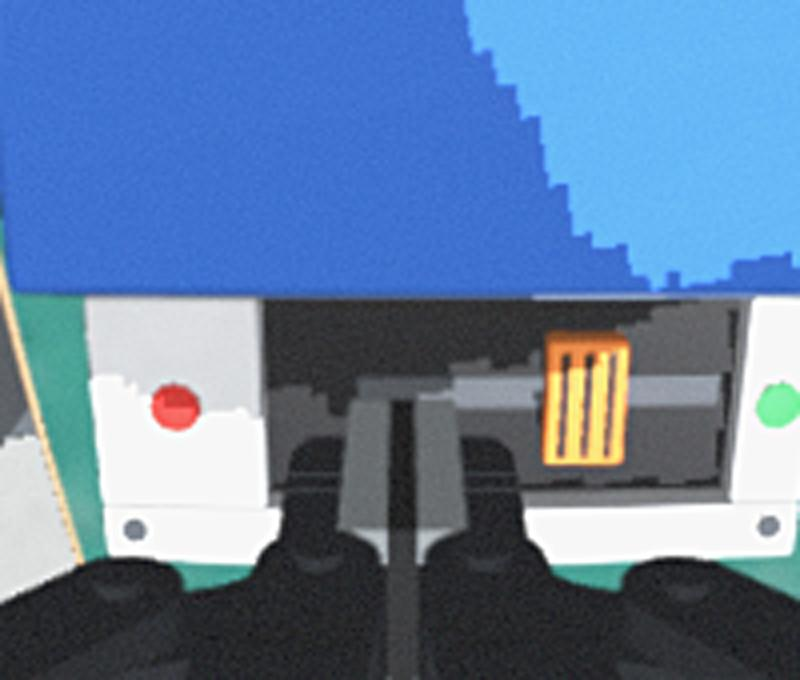

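View pics/t20c.png

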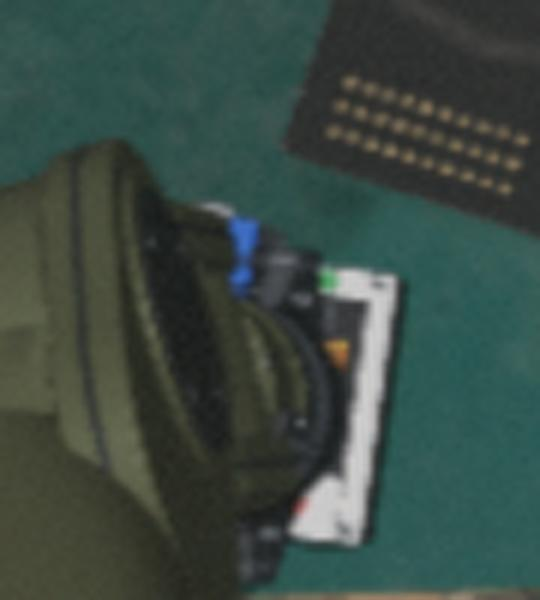

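```bash
cat > f5.py <<'E'
from h import *
w=load("w20")
g=lambda u,v:np.array([u,v])/4-.5+np.array([155,130])
a=np.radians(-8.8);R=np.array([[np.cos(a),-np.sin(a)],[np.sin(a),np.cos(a)]]);T=np.array([414.4,107.1])
f=lambda u,v,h:(R.T@(wplane(w,*g(u,v),h)[:2]-T)).round(1)
print("all relative to TCP, box axes")
print("switch corners",[f(*p,38.7) for p in((546,345),(628,345),(624,465),(543,465))])
print("slot near edge",f(268,505,40),f(733,500,40))
print("tip front",[f(u,400,58) for u in(352,455)],"tip back",[f(u,530,58) for u in (338,465)])
print(w["range_z"][130+100,155+92:155+116:4], w["range_z"][130+125,155+88:155+118:4])
E
python3 f5.py
```

```text
all relative to TCP, box axes
switch corners [array([21.9, 10.4]), array([34. , 10.3]), array([34.8, -9.3]), array([22.3, -9.1])]
slot near edge [-19.4 -15.3] [ 52.5 -15.3]
tip front [array([-5.6, 10.1]), array([ 7.8, 10.1])] tip back [array([-7.8, -9.3]), array([ 9.5, -9.3])]
[150.30731 149.79442 149.54768 150.59267   0.      150.09637] [124.130035 123.23618  123.22974  123.21865  124.12581  123.01856
 123.61832  132.8859  ]
```

Fingertip and switch are aligned in y within 0.5 mm. The tip sits centrally in the free slot length, which runs from -19 to +22 mm about the tool. I'll enter the slot.

Emit:
{"method": "apply_moves", "body": {"motion": [0,0,1,0,0,0,0,0.7,0,0,0,0,0.3,0,0,0,0,0,0,0,0,0,0,0,0]}}

```text
t: 25.2
tcp_pos: [413.7, 106.4, 37.1]
tcp_rot: [[0.988, -0.154, 0.0], [-0.154, -0.988, 0.0], [0.0, -0.0, -1.0]]
ft_force: [0.5, 0.6, -0.7]
grip_width: 0.002
```

Emit:
{"method": "apply_moves", "body": {"motion": [0,0,0.2,0,0,0,0,0,0,0]}}

```text
t: 25.45
tcp_pos: [413.5, 106.4, 35.0]
tcp_rot: [[0.988, -0.153, 0.0], [-0.153, -0.988, -0.0], [0.0, 0.0, -1.0]]
ft_force: [0.5, -0.1, -0.6]
grip_width: 0.002
```

Emit:
{"method": "apply_moves", "body": {"motion": [0.4,0,0,0,0,0.4,0,0,0,0,0.3,0,0,0,0,0.3,0,0,0,0,0.3,0,0,0,0,0.3,0,0,0,0,0,0,0,0,0]}}

```text
t: 26.32
tcp_pos: [433.5, 103.3, 34.9]
tcp_rot: [[0.988, -0.154, 0.0], [-0.154, -0.988, -0.0], [0.0, 0.0, -1.0]]
ft_force: [-0.6, -0.7, -0.3]
grip_width: 0.002
```

```bash
python3 plan.py; python3 snap.py wrist w21
python3 - <<'E'
from h import *
crop(load("w21"),155,130,355,300,4,"w21c")
E
```

```text
t 26.32 pos [433.5 103.3  34.9] ang -8.83 F [-0.6 -0.7 -0.3] grip 0.2 mm j [ 13.  18. -37.  35.  -0. 112.]
```

View pics/w21c.png

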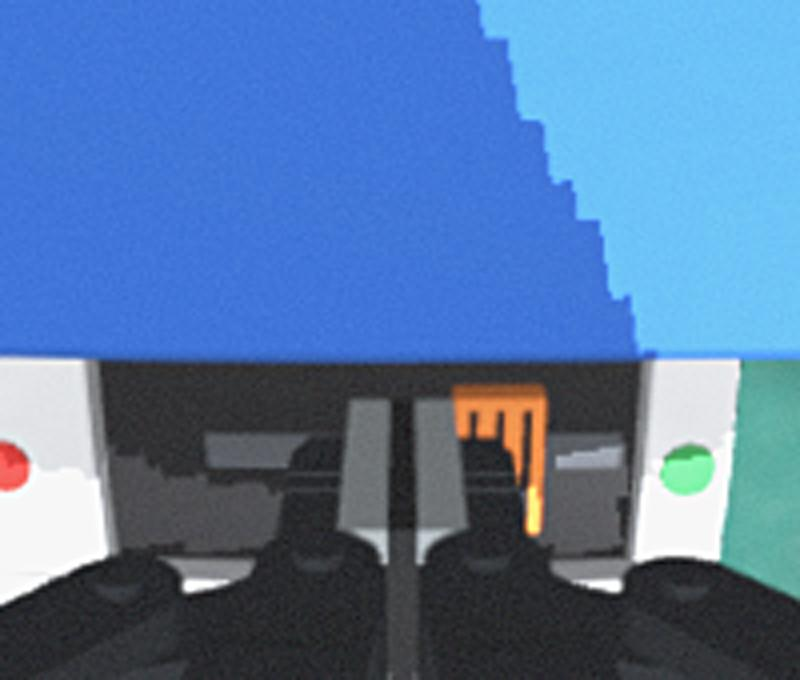

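The switch is moving, thumb at u = 455–545 with about 9 mm left. I'll keep going to the stop.

Emit:
{"method": "apply_moves", "body": {"motion": [0.3,0,0,0,0,0.3,0,0,0,0,0.1,0,0,0,0,0,0,0,0,0]}}

```text
t: 26.88
tcp_pos: [440.4, 102.2, 35.0]
tcp_rot: [[0.988, -0.153, 0.0], [-0.153, -0.988, -0.0], [0.0, 0.0, -1.0]]
ft_force: [-0.8, -1.4, -0.4]
grip_width: 0.002
```

Emit:
{"method": "apply_moves", "body": {"motion": [0.12,0,0,0,0,0,0,0,0,0]}}

```text
t: 27.12
tcp_pos: [441.4, 102.0, 35.0]
tcp_rot: [[0.988, -0.153, -0.0], [-0.153, -0.988, -0.0], [-0.0, 0.0, -1.0]]
ft_force: [-0.3, -0.3, -0.8]
grip_width: 0.001
```

Emit:
{"method": "apply_moves", "body": {"motion": [0.12,0,0,0,0,0,0,0,0,0]}}

```text
t: 27.38
tcp_pos: [442.4, 101.9, 35.0]
tcp_rot: [[0.988, -0.153, -0.0], [-0.153, -0.988, -0.0], [-0.0, 0.0, -1.0]]
ft_force: [-0.8, 0.2, -0.1]
grip_width: 0.003
```

Emit:
{"method": "apply_moves", "body": {"motion": [0.12,0,0,0,0,0,0,0,0,0]}}

```text
t: 27.62
tcp_pos: [442.5, 101.8, 34.9]
tcp_rot: [[0.988, -0.153, -0.002], [-0.153, -0.988, 0.0], [-0.002, -0.0, -1.0]]
ft_force: [-5.2, 1.7, 2.9]
grip_width: 0.005
```

Emit:
{"method": "apply_moves", "body": {"motion": [0.12,0,0,0,0,0,0,0,0,0]}}

```text
t: 27.88
tcp_pos: [442.6, 101.8, 34.8]
tcp_rot: [[0.988, -0.153, -0.004], [-0.153, -0.988, 0.001], [-0.004, -0.0, -1.0]]
ft_force: [-7.8, 2.2, 5.7]
grip_width: 0.001
```

```bash
python3 plan.py; python3 snap.py wrist w22
python3 - <<'E'
from h import *
crop(load("w22"),155,130,355,300,4,"w22c")
E
```

```text
t 27.88 pos [442.6 101.8  34.8] ang -8.80 F [-7.8  2.2  5.7] grip 0.1 mm j [ 13.  19. -36.  36.   0. 112.]
```

View pics/w22c.png

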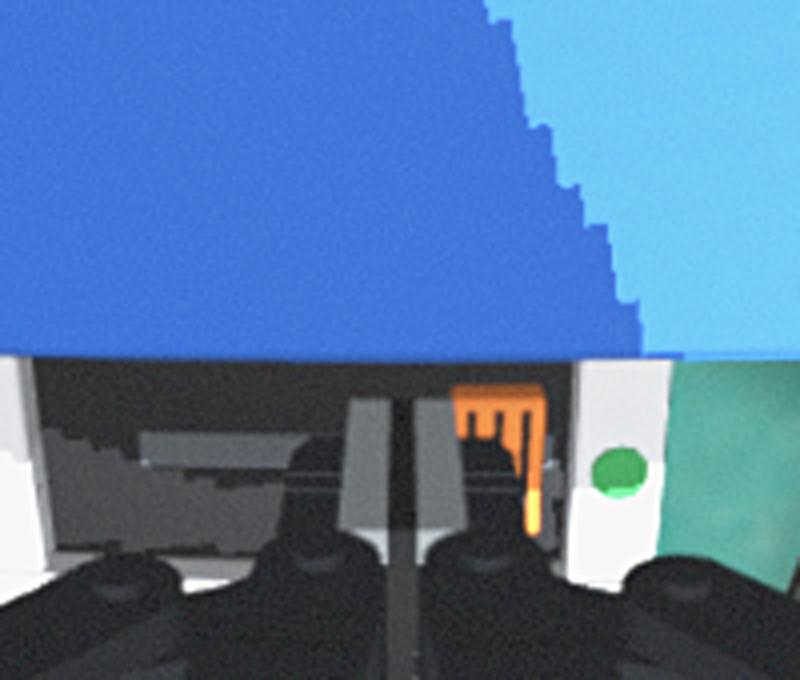

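The switch is against its stop: force rising, no more travel, and the expected 4 mm gap to the slot end. I'll back off, rise and check everything.

Emit:
{"method": "apply_moves", "body": {"motion": [-0.3,0,0,0,0,-0.5,0,0,0,0,0,0,-1,0,0,0,0,-3,0,0,0,0,-5,0,0,0,5,-1,0,0,0,4,0,0,0,0,0,0,0,0]}}

```text
t: 28.92
tcp_pos: [423.6, 12.0, 136.1]
tcp_rot: [[0.988, -0.157, 0.002], [-0.157, -0.988, -0.001], [0.002, 0.0, -1.0]]
ft_force: [-0.5, 1.0, -0.8]
grip_width: -0.0
```

```bash
python3 plan.py; python3 snap.py wrist w23; python3 snap.py top t23;python3 snap.py scene s23
python3 - <<'E'
from h import *
w=load("w23");crop(w,180,60,340,190,4.8,"w23c")
crop(load("t23"),120,140,380,260,3,"t23c");crop(load("s23"),110,100,370,300,3,"s23c")
W=world(load("t23"));
a=-.153;R=np.array([[np.cos(a),-np.sin(a)],[np.sin(a),np.cos(a)]])
L=(W[...,:2]-[438.4,166.5])@R
for x0 in(-50,-20,10,40):
    m=(abs(L[...,0]-x0)<10)&(abs(L[...,1])<25);print(x0,np.median(W[...,2][m]),m.sum())
E
```

```text
t 28.93 pos [423.6  12.  136.1] ang -9.05 F [-0.5  1.  -0.8] grip -0.0 mm j [  2.   9. -31.  50.  -0. 101.]
-50 71.29573492641453 1
-20 nan 0
10 nan 0
40 nan 0
  return _methods._mean(a, axis=axis, dtype=dtype,
  ret = ret.dtype.type(ret / rcount)
```

View pics/w23c.png

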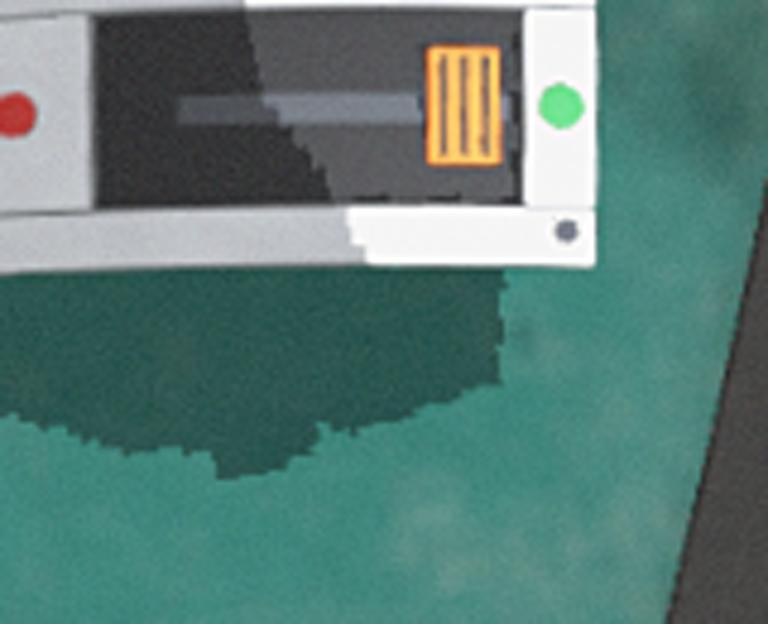

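View pics/t23c.png

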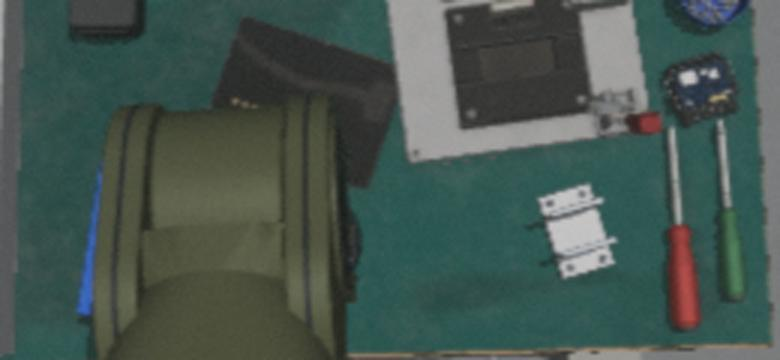

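View pics/s23c.png

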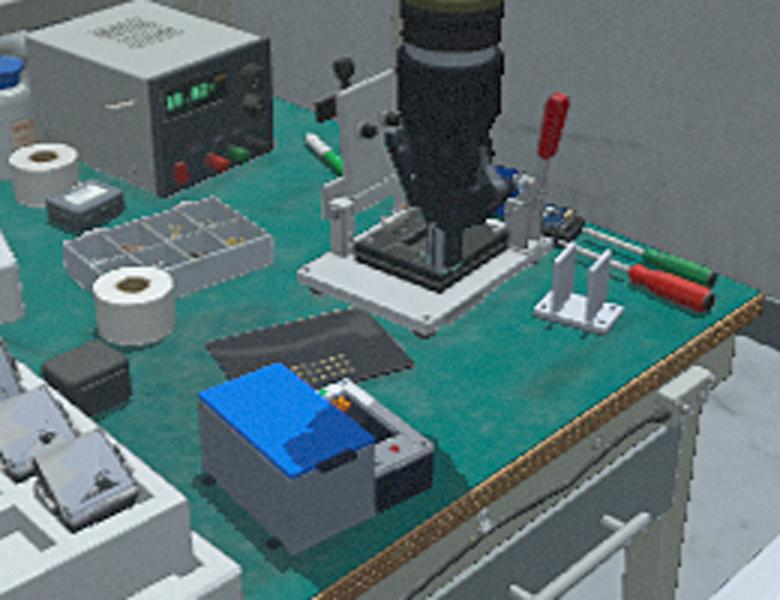

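Run:
```python
from h import *
d=load("s23");W=world(d)
c=d["color"].astype(int);m=(c[...,2]>140)&(c[...,0]<90)&(abs(W[...,2]-72)<15)
P=W[m];a=-.153;R=np.array([[np.cos(a),-np.sin(a)],[np.sin(a),np.cos(a)]])
L=(P[:,:2]-[438.4,166.5])@R
for x0 in(-55,-30,0,30,55):
    k=abs(L[:,0]-x0)<10;print(x0,k.sum(),np.median(P[k,2]).round(2) if k.any() else None)
from plant import ctrl
s=ctrl.state();print(s["tcp_pos"],s["ft_force"],np.abs(s["qvel"]).max())
```

```text
-55 181 68.85
-30 191 69.03
0 178 69.04
30 165 69.08
55 119 68.65
[423.96460027  14.1940877  135.47572869] [-0.09433135 -0.64897133 -0.58037283] 0.9889362632458916
```

The lid is flat, within 0.4 mm in height from hinge to free edge. The switch is at 14 mm and the arm touches nothing, so I'm handing in.

```bash
python3 -c "
from plant import ctrl
print(ctrl.job_done())"
```

```text
the job is handed in; nothing more can be done
None
```

I finished every step in the order asked and handed the job in at about 29 s of the 64 s allowed. No verdict came back.

**What I did**
- I lifted the module out of the stand by its two ends, set it on the bench at about (430, -25) mm and let go.
- I took it again by its broad faces and stood it on the nest between the ribs.
- I closed the lid, then slid the switch toward the green dot.

**Last checks**
- **Module:** the wrist view just before closing the lid showed it upright between both ribs. I could not see it after that.
- **Lid:** it met a firm stop at 14 N, with the fingertip at 70.3 mm against the 70.5 mm expected. Its height is the same to within 0.4 mm from hinge to free edge.
- **Switch:** the rear edge of the thumb measures about +19.9 mm in the slot, against 20 mm expected at the end stop. The force rose to 8 N with no further travel.
- **Bystanders:** the two screwdrivers and the adapter block look unmoved in the final pictures; I did not measure them.
- **Contact:** the arm is clear of everything. The largest wrist force I read was about 19 N.

**Disagreements between measurements**
- The top and wrist cameras placed the box about 2 mm apart, which is the stated calibration error. I used the middle and corrected against the visible fingers.
- The scene camera's depth put the lid top at about 69 mm instead of 70.5 mm, which is also within calibration.
- The first fits from the scene camera were up to 6 mm off, so I did not use them.

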